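# Snap the lever handle into the citrus press

### The job

Fit the loose lever handle onto the citrus press: take it from its wooden rest, keep its red spring button squeezed flush while you start the plug end into the press's square socket, then slide it home until the button pops out through the window in the socket's side, and let go. Feel your way in gently, never forcing anything against the press, and leave the other things on the counter where they are.

Things in the scene. Friction and masses are not known exactly. Their poses are not given: they have to be found in the camera images.
- lever_handle: Loose lever handle, 225 mm long, 0.2 to 0.36 kg. Origin on its long axis at the button's middle; x along the axis to the plug end, z up as it lies on the rest, axis level 45 mm above the counter. Steel plug bar 20 mm wide (y), 22 mm high (z) from x = +65 (tip, last 6 mm tapered by 2.5 mm a side) to -60 mm. Red button on its -y side, x = -15 to +15 mm, 10 mm high, square ends.
- grip_middle (a point): Middle of the handle's white grip with green bands, on the handle's axis at x = -110 mm of the handle; axes as the handle. The grip is 28 mm wide, 26 mm high, 100 mm long (handle x = -60 to -160 mm), for pushing the handle home.
- button (a joint): Red spring button's travel, m: 0 = 7 mm proud of the bar, 0.007 = flush. Spring 2 N out, 5.5 N flush; gripping the bar across it with 15 N or more holds it flush. Its square end cannot ride over the socket's lip: it must go under it flush. Pinch the button's rear half and its front half stays free; once 5 mm or more of it is under the lip, the lip holds it down and the fingers can let go.
- plug_tip (a point): Centre of the plug end face of the handle (x = +65 mm on the handle), axes as the handle.
- press_mouth (a point): Centre of the mouth of the press's square socket, 70 mm above the counter; x points into the socket along its level axis, z up. Bore 22 mm wide (y), 24 mm high (z), 122 mm deep, walls 4 mm: the plug has 1 mm of play a side. Half inserted and let go, the plug stays in but droops 2 to 5 mm at the grip end and would wedge: lift that end level first. Fully home, the handle's origin is 32 to 48 mm inside the mouth.
- lip (a point): Middle of the steel lip, the first 16 mm of the socket's -y wall. Behind it is a brass plate with a window 34 mm long, 14 mm high for the 30 mm button, set differently each time: the window's middle is anywhere from 34 to 46 mm inside the mouth, to be found by feel: held level it slides with 1 to 6 N, the drag falls away as the button pops out, then the button stops at the window's end.
- press: White citrus press bolted to the counter, steel socket tube in front. Origin on the counter straight below the socket's mouth; axes as the mouth. The socket tube (30 mm wide, 32 mm high outside) runs from x = 0 to 122 mm, the hub to 144 mm, then a 215 mm high column and head; the base plate starts at x = 70 mm.
- rest: Wooden rest fixed to the counter, 210 by 52 mm. It carries the handle on two saddles, at x = +48 and -130 mm (16 mm long, cheeks 8 mm high, 3 mm of play); lift the handle straight up. Origin on the counter within 3 mm of below the handle's origin, x along the handle. Between the saddles 37 mm are free below the handle's axis.
- palm_plate_a: Palm-leaf plate, 135 by 185 mm, 15 mm high, bystander; origin centre of its underside.
- palm_plate_b: Second palm-leaf plate, same size, bystander; origin centre of its underside.
- soap_bottle: White bottle, 60 mm across, 160 mm high, bystander; origin centre of its underside.
- glass_cup: Clear cup, 72 mm across, 90 mm high, bystander; origin centre of its underside.
- dish_brush: Dish brush lying flat, bystander; origin under its middle.
- serving_spoon: Serving spoon lying flat, bystander; origin under its middle.
- sauce_bowl: White bowl, 100 mm across, 45 mm high, bystander; origin centre of its underside.
Not all that is in view belongs to the job. What is shaped like the lever_handle but black is not meant.

How it is judged:
On the way:
1. the button is squeezed flush and its front end is under the socket's lip (value of joint button above 0.005 m and x of plug_tip in the frame of press_mouth above 0.054 m and y of plug_tip in the frame of press_mouth between -0.003 and 0.003 m and z of plug_tip in the frame of press_mouth between -0.003 and 0.003 m), for 0.1 s.
At the end, for the whole second after the job is handed in: The plug is home in the socket: the handle's origin 30 to 50 mm inside the mouth and within 3 mm sideways and 4 mm in height of the socket's axis, axes within 0.06 rad, the button out through the window (within 2 mm of fully out), the handle released and at rest (x of lever_handle in the frame of press_mouth between 0.03 and 0.05 m and y of lever_handle in the frame of press_mouth between -0.003 and 0.003 m and z of lever_handle in the frame of press_mouth between -0.004 and 0.004 m and angle between the x axis of lever_handle and the x axis of press_mouth, either way round below 0.06 rad and value of joint button below 0.002 m and linear speed of lever_handle below 0.02 m/s and angular speed of lever_handle below 0.1 rad/s); the robot touches nothing.
It fails at once if the handle presses on the press with more than 30 N (contact force between lever_handle and press above 30 N).
It fails at once if the robot presses on the press with more than 30 N (contact force between any of the fingers, the arm and press above 30 N).
It fails at once if another thing on the counter is moved by more than 25 mm (distance of any of palm_plate_a, palm_plate_b, soap_bottle, glass_cup, dish_brush, serving_spoon, sauce_bowl from where it was at the start of the episode above 0.025 m).
It also fails if it takes over 72 s, if anything falls off the work surface, if the arm or the gripper's body presses on something with over 40 N, if the wrist force passes 120 N, or if a joint passes its speed limit or range.

### The arm

A 6-joint arm with a two-finger parallel gripper is mounted at the origin on the work surface. World frame = base frame: x ahead of the robot, y to its left, z up, the work surface at z = 0. Lengths are in m, angles in rad, forces in N, time in s.
With the tool pointing down it reaches from about 0.375 to 0.975 m from the base axis. Payload 3.8 kg.
Tool frame: the origin (TCP) lies at the very end of the fingers, on their centre line; the grasp point (between the pads) lies 19 mm behind it; z points along the fingers, x is the direction in which the jaws open and shut, and the axes are right-handed (so a half turn about z gives the same grasp; the last joint's range is limited). The gripper opens to 88 mm and grips with 3 to 60 N. Pads are 18 mm wide; open, the fingers measure 123 mm over their backs; the gripper's body (75 mm by 187 mm) begins 45 mm behind the grasp point.
Start: joints at [-1.301, 0.264, 1.604, -0, 1.274, -0.037], TCP at [0.204, -0.643, 0.239] pointing down, gripper open.
Joint ranges: [-2.63, 2.63], [-0.94, 2.18], [0.31, 2.57], [-1.31, 4.45], [0, 2.66], [-2.55, 2.55]. Speed limits (rad/s): [2.57, 2.57, 3.14, 3.14, 3.14, 3.14].

### API

Orientations are given as a unit quaternion [w, x, y, z].
In Python, from rig import bot gives the robot as it stands. The module is installed in compiled form; this text tells all that it offers.
- The arm moves only by the tool carry_out, never from a script. Its argument "commands" is a list of rows, each a list of 3 entries, a list of its own where there are three numbers: the turn, a rotation vector about the tool's x, y, z in degrees, then the shift along the tool's x, y, z in cm, then the finger opening in cm, from 0 to 8.81. A call has 1 to 20 rows; each row is the pose to reach, as a shift and turn from the pose commanded when the call began, along the tool's axes at that moment; what a row does not reach only later rows make up. A row lasts 1/8 s, in which the tool goes at most 62.5 mm and 10.7 degrees, less where a joint would pass 70% of its speed; a pose out of reach is approached as far as the arm can. A call with a gripper value outside its range is refused whole. The fingers move at their own pace and stop on an object; "grip_force" is the grip in N (left out, the last holds). Time passes only in rows, so rows that repeat a pose let the fingers close. It gives the time, the measured TCP pose, the force and the opening at its end, in the units of the state.
- bot.observe(): the state, without advancing time (a new reading comes with each control period).
- bot.read_camera(name): name is "scene" or "top" or "wrist"; returns a dict with "color" (384x512x3 uint8, blue, green, red), "intrinsics" (3x3 intrinsics, pixels), "cam_to_world" (4x4, takes a point from camera to world coordinates). Camera axes: x right, y down, z forward; pixel columns grow to the right and rows downward; lengths in m; the calibration is good to about 2 mm. The wrist camera is an equidistant fisheye: a pixel r from the principal point sees the ray r / f radians off the axis. A picture is of the moment at which its call begins. There is no depth.
- bot.finish_job(): hands the job in, once; it reports no verdict.
The state is a dict: "t": time; "joint_positions": joint angles; "dq": joint speeds; "tau": joint torques, N m; "tcp_pos": TCP position; "ee_rot": TCP orientation; "ft_force": force on the tool from outside, world axes, zero at the start; "wrist_torque": the same for the moment, N m; "opening": finger opening in m.
Only numpy, scipy, OpenCV 4.12 (cv2) and the standard library are available. Lean on these libraries where they do the work, as an engineer would, in place of code of your own. Each camera call takes 0.05 s, during which the arm holds its last target.

## Working session

There is one attempt and no reset: what is moved stays moved. The work goes in short steps, Python scripts to look and compute and a tool call to move; the robot and the scene stay as the last step left them, time stands still between calls to the robot, and variables do not carry over. Pictures are saved under pics/ and viewed, and the job is handed in when it is done.

Besides the shell and the picture viewer there is one more tool, called after "Emit:" as name(argument=value, ...), one argument or row to a line, values as JSON. carry_out: Moves the arm, as the interface text tells. Its arguments: {"type":"object","properties":{"commands":{"type":"array"},"grip_force":{"type":"number"}},"required":["commands"]}

```bash
mkdir -p pics
python3 - <<'E'
from rig import bot
import cv2,numpy as np
s=bot.observe()
for k,v in s.items(): print(k,np.round(v,4))
for n in ["scene","top","wrist"]:
    c=bot.read_camera(n); cv2.imwrite(f"pics/{n}0.png",c["color"]); print(n,np.round(c["intrinsics"],1).tolist(),np.round(c["cam_to_world"],3).tolist())
E
```

```text
t 0.0
joint_positions [-1.3009  0.2647  1.6054 -0.      1.2737 -0.0369]
dq [ 0.0003  0.0013  0.0009  0.0013 -0.0004  0.0015]
tau [ 9.00000e-04 -5.02105e+01 -3.56873e+01  7.30000e-02  2.93000e-02
 -2.00000e-04]
tcp_pos [ 0.2036 -0.6428  0.2374]
ee_rot [-7.000e-04  8.068e-01 -5.908e-01 -9.000e-04]
ft_force [ 0.9787 -0.359   0.8271]
wrist_torque [ 0.0177 -0.0291 -0.0318]
opening 0.0878
scene [[348.8, 0.0, 253.7], [0.0, 348.8, 190.3], [0.0, 0.0, 1.0]] [[0.305, 0.552, -0.776, 1.33], [0.952, -0.179, 0.247, -0.431], [-0.002, -0.814, -0.581, 0.701], [0.0, 0.0, 0.0, 1.0]]
top [[493.4, 0.0, 256.6], [0.0, 493.4, 191.4], [0.0, 0.0, 1.0]] [[0.018, -0.995, 0.095, 0.367], [-1.0, -0.016, 0.02, -0.178], [-0.019, -0.096, -0.995, 1.73], [0.0, 0.0, 0.0, 1.0]]
wrist [[297.3, 0.0, 252.4], [0.0, 297.3, 188.2], [0.0, 0.0, 1.0]] [[0.302, -0.922, -0.243, 0.265], [-0.953, -0.292, -0.075, -0.623], [-0.002, 0.254, -0.967, 0.383], [0.0, 0.0, 0.0, 1.0]]
```

View pics/scene0.png

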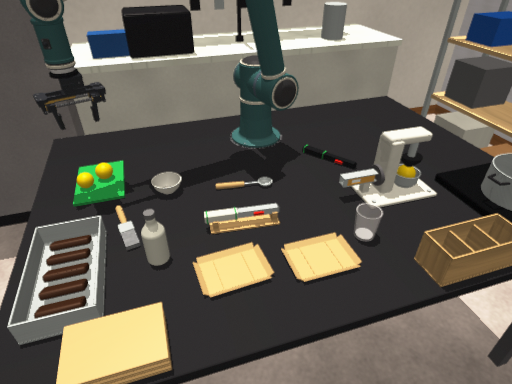

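View pics/top0.png

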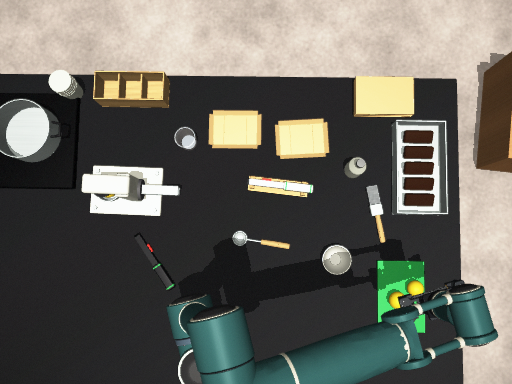

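View pics/wrist0.png

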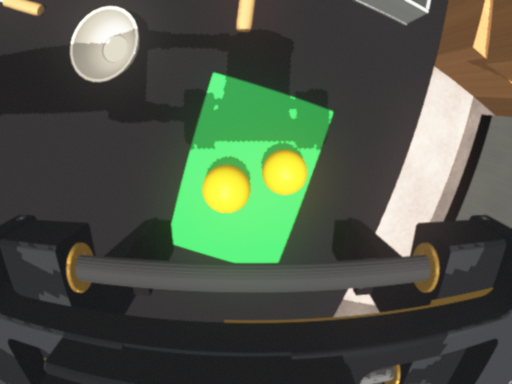

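Run:
```python
import cv2,numpy as np
s=cv2.imread("pics/scene0.png");t=cv2.imread("pics/top0.png")
a=cv2.resize(s[190:250,190:300],None,fx=7,fy=7,interpolation=cv2.INTER_CUBIC)
cv2.imwrite("pics/z1.png",a[:420,:780])
b=cv2.resize(t[165:205,235:325],None,fx=8,fy=8,interpolation=cv2.INTER_CUBIC);cv2.imwrite("pics/z2.png",b)
b=cv2.resize(t[155:225,75:190],None,fx=6.5,fy=6.5,interpolation=cv2.INTER_CUBIC);cv2.imwrite("pics/z3.png",b)
b=cv2.resize(s[120:215,325:440],None,fx=6,fy=6,interpolation=cv2.INTER_CUBIC);cv2.imwrite("pics/z4.png",b)
```

```text
(no output)
```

View pics/z1.png

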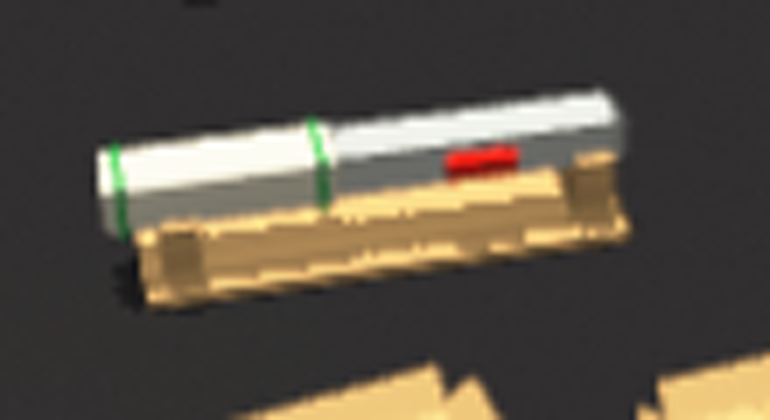

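View pics/z2.png

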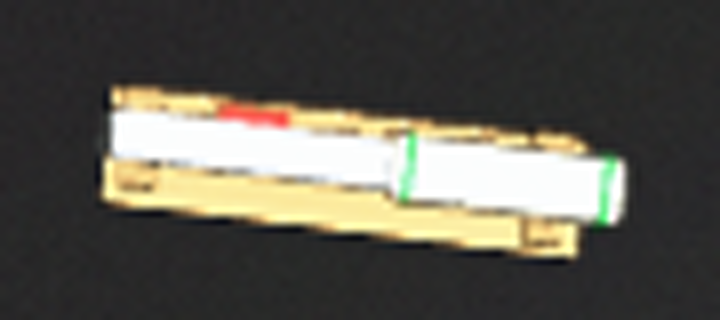

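View pics/z3.png

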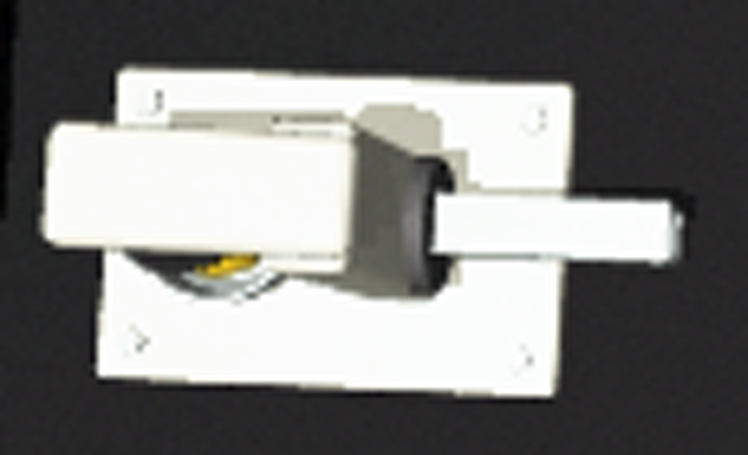

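View pics/z4.png

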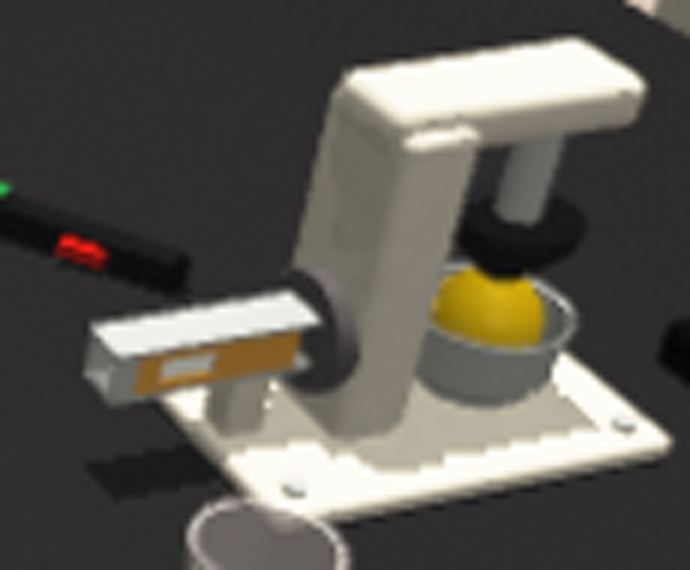

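```bash
cat > h.py <<'E'
import numpy as np,cv2
from scipy.spatial.transform import Rotation as R
def ray(c,uv):
    K=np.array(c["intrinsics"]);T=np.array(c["cam_to_world"]);d=np.array([(uv[0]-K[0,2])/K[0,0],(uv[1]-K[1,2])/K[1,1],1.])
    return T[:3,3],T[:3,:3]@d
def rayw(c,uv):
    K=np.array(c["intrinsics"]);T=np.array(c["cam_to_world"]);a=np.array([uv[0]-K[0,2],uv[1]-K[1,2]]);r=np.hypot(*a)/K[0,0]
    a=a/np.hypot(*a);return T[:3,3],T[:3,:3]@np.r_[np.sin(r)*a,np.cos(r)]
def onz(o,d,z): return o+d*(z-o[2])/d[2]
def proj(c,p,fish=False):
    K=np.array(c["intrinsics"]);T=np.array(c["cam_to_world"]);q=T[:3,:3].T@(np.array(p)-T[:3,3])
    if fish:
        rr=np.hypot(q[0],q[1]);th=np.arctan2(rr,q[2]);return K[:2,2]+K[0,0]*th*q[:2]/rr
    return K[:2,2]+K[0,0]*q[:2]/q[2]
def rot(s):
    q=s["ee_rot"];return R.from_quat([q[1],q[2],q[3],q[0]]).as_matrix()
E
python3 - <<'E'
from h import *
from rig import bot
c=bot.read_camera("top");im=c["color"];hsv=cv2.cvtColor(im,cv2.COLOR_BGR2HSV)
def white(box):
    m=np.zeros(im.shape[:2],np.uint8);x0,x1,y0,y1=box
    m[y0:y1,x0:x1]=((hsv[...,2]>150)&(hsv[...,1]<50))[y0:y1,x0:x1]*255;return m
def rect(m,z,tag):
    ct=max(cv2.findContours(m,0,2)[0],key=cv2.contourArea)
    r=cv2.minAreaRect(ct);b=cv2.boxPoints(r);w=np.array([onz(*ray(c,p),z)[:2] for p in b])
    print(tag,np.round(b,1).tolist(),np.round(w,4).tolist(),"cen",np.round(w.mean(0),4),"sides",np.round(np.linalg.norm(np.diff(w,axis=0),axis=1),4)); return w
rect(white((247,284,180,200)),.056,"plug")
rect(white((288,314,178,200)),.058,"grip")
rect(white((143,180,175,205)),.086,"tube")
red=((hsv[...,2]>120)&(hsv[...,1]>120)&((hsv[...,0]<8)|(hsv[...,0]>172))).astype(np.uint8)*255
red[:170]=0;red[205:]=0;red[:,:240]=0;red[:,300:]=0
rect(red,.050,"button")
g=((hsv[...,2]>80)&(hsv[...,1]>120)&(abs(hsv[...,0].astype(int)-65)<15)).astype(np.uint8)*255
g[:170]=0;g[210:]=0;g[:,:240]=0;g[:,320:]=0
for x in cv2.findContours(g,0,2)[0]:
    p=x.reshape(-1,2).mean(0);print("green",p,np.round(onz(*ray(c,p),.058),4))
wp=((hsv[...,2]>150)).astype(np.uint8)*255
E
```

```text
plug [[248.5, 184.3000030517578], [249.1999969482422, 178.10000610351562], [283.70001220703125, 182.10000610351562], [283.0, 188.3000030517578]] [[0.5515, -0.116], [0.5728, -0.1181], [0.5608, -0.2359], [0.5394, -0.2337]] cen [ 0.5561 -0.1759] sides [0.0215 0.1185 0.0214]
grip [[287.1000061035156, 189.6999969482422], [288.0, 181.8000030517578], [310.1000061035156, 184.39999389648438], [309.1000061035156, 192.3000030517578]] [[0.535, -0.2478], [0.562, -0.2506], [0.5544, -0.3256], [0.5273, -0.3227]] cen [ 0.5447 -0.2867] sides [0.0272 0.0754 0.0272]
tube [[143.0, 175.0], [179.0, 175.0], [179.0, 204.0], [143.0, 204.0]] [[0.574, 0.2394], [0.5759, 0.1176], [0.4781, 0.1144], [0.476, 0.2354]] cen [0.526  0.1767] sides [0.1218 0.0979 0.1211]
button [[262.0, 179.0], [262.20001220703125, 177.6999969482422], [270.20001220703125, 178.89999389648438], [270.0, 180.10000610351562]] [[0.5711, -0.1617], [0.5755, -0.1623], [0.572, -0.1897], [0.5676, -0.1891]] cen [ 0.5715 -0.1757] sides [0.0044 0.0276 0.0044]
green [310.  190.5] [ 0.5334 -0.3255  0.058 ]
green [285. 189.] [ 0.5371 -0.2406  0.058 ]
green [311. 185.] [ 0.5522 -0.3288  0.058 ]
green [286. 183.] [ 0.5577 -0.2438  0.058 ]
```

```bash
cat > meas.py <<'E'
from h import *
from rig import bot
c=bot.read_camera("top");im=c["color"];g=cv2.cvtColor(im,cv2.COLOR_BGR2GRAY).astype(float)
def edge_cols(x,y0,y1,thr=None):
    col=g[y0:y1,x];d=np.diff(col);return d
# outer tube edges beyond plate: cols 165..178 ; threshold crossing
for th in (110,):
    up=[];lo=[]
    for x in range(166,178):
        col=g[165:215,x];idx=np.where(col>th)[0];a,b=idx[0],idx[-1]
        up.append((x,165+a-(col[a]-th)/(col[a]-col[a-1])));lo.append((x,165+b+(col[b]-th)/(col[b]-col[b+1])))
    up=np.array(up);lo=np.array(lo);print(np.round(up[:,1],2),np.round(lo[:,1],2))
    U=np.array([onz(*ray(c,p),.086) for p in up]);
    L=np.array([onz(*ray(c,p),.086) for p in lo])
    for nm,A in(("U",U),("L",L)):
        v=cv2.fitLine(A[:,:2].astype(np.float32),2,0,.01,.01).ravel();print(nm,np.round(v,4),np.degrees(np.arctan2(v[0],v[1])))
# plate
def line_edge(xs,y0,y1,z,first=True,th=110):
    P=[]
    for x in xs:
        col=g[y0:y1,x];idx=np.where(col>th)[0]
        if first:a=idx[0];P.append((x,y0+a-(col[a]-th)/(col[a]-col[a-1])))
        else:b=idx[-1];P.append((x,y0+b+(col[b]-th)/(col[b]-col[b+1])))
    A=np.array([onz(*ray(c,p),z) for p in P]);v=cv2.fitLine(A[:,:2].astype(np.float32),2,0,.01,.01).ravel();print("plate",np.round(v,4),np.degrees(np.arctan2(v[0],v[1])))
line_edge(range(98,158),155,175,.008,True);line_edge(range(95,156),190,225,.008,False)
r=g[188,170:190];print("row188",r);print(np.round(g[190,170:190]))
E
python3 meas.py
```

```text
[184.84 185.12 185.14 185.14 185.12 185.13 185.15 185.26 185.26 185.27
 185.26 185.26] [194.72 194.7  194.72 194.78 194.8  194.81 194.8  194.8  194.81 195.31
 195.33 194.86]
U [0.0114 0.9999 0.5411 0.1418] 0.6515634
L [0.0235 0.9997 0.5083 0.1406] 1.3459613
plate [0.0247 0.9997 0.6151 0.3157] 1.415315
plate [0.0261 0.9997 0.4439 0.3171] 1.4972706
row188 [252. 253. 252. 253. 253. 253. 252. 252. 149. 179.  47.  23.  40.  40.
  40.  38.  38.  42.  41.  41.]
[252. 253. 252. 252. 252. 252. 252. 239. 187. 112.  33.  38.  39.  37.
  40.  38.  37.  40.  39.  39.]
```

```bash
cat >> h.py <<'E'
def move(s,Rt,p):
    """print command numbers to go to pose"""
    R0=rot(s);t=R0.T@(np.array(p)-s["tcp_pos"])*100;rv=R.from_matrix(R0.T@Rt).as_rotvec(degrees=True)
    print("turn",np.round(rv,2),"shift cm",np.round(t,2));return rv,t
def down(yawdeg,sign=1):
    """tool down; jaw axis x perpendicular to handle dir; yaw from +y toward +x"""
    a=np.radians(yawdeg);hx=np.array([np.sin(a),np.cos(a),0]);z=np.array([0,0,-1.]);x=sign*np.cross([0,0,1],hx);return np.c_[x,np.cross(z,x),z]
E
python3 - <<'E'
from h import *
from rig import bot
s=bot.observe();print(np.round(rot(s),3))
for sg in(1,-1): move(s,down(5.9,sg),[.555,-.188,.20])
E
```

```text
[[ 0.302 -0.953 -0.   ]
 [-0.953 -0.302  0.001]
 [-0.001 -0.    -1.   ]]
turn [6.0000e-02 4.0000e-02 1.1348e+02] shift cm [-32.78 -47.23   3.84]
turn [-4.000e-02  5.000e-02 -6.652e+01] shift cm [-32.78 -47.23   3.84]
```

Emit:
carry_out(
  commands=[
    [[0,0,-10],[-5,-6,0.2],6],
    [[0,0,-20],[-9,-12,0.5],6],
    [[0,0,-30],[-13,-18,1],6],
    [[0,0,-40],[-17,-24,1.5],6],
    [[0,0,-50],[-21,-30,2],6],
    [[0,0,-60],[-25,-36,2.5],6],
    [[0,0,-66.5],[-29,-42,3],6],
    [[0,0,-66.5],[-32.8,-47.2,3.8],6],
    [[0,0,-66.5],[-32.8,-47.2,3.8],6],
    [[0,0,-66.5],[-32.8,-47.2,3.8],6],
    [[0,0,-66.5],[-32.8,-47.2,3.8],6],
    [[0,0,-66.5],[-32.8,-47.2,3.8],6],
  ],
  grip_force=40,
)

```text
t: 1.75
tcp_pos: [0.5541, -0.1894, 0.2008]
ee_rot: [0.0, 0.999, -0.052, -0.0]
ft_force: [0.7, -0.4, 0.6]
opening: 0.0599
```

Run:
```python
from h import *
from rig import bot
s=bot.observe();print(s["t"],np.round(s["tcp_pos"],4),np.round(rot(s),3),np.round(s["joint_positions"],2),s["opening"],s["ft_force"])
c=bot.read_camera("wrist");cv2.imwrite("pics/w1.png",cv2.resize(c["color"],None,fx=1.5,fy=1.5));cv2.imwrite("pics/w1raw.png",c["color"])
print(np.round(c["cam_to_world"],3))
```

```text
1.75 [ 0.5541 -0.1894  0.2008] [[ 0.995 -0.104 -0.   ]
 [-0.104 -0.995 -0.001]
 [-0.     0.001 -1.   ]] [-0.37  0.12  1.84 -0.    1.18 -0.27] 0.05992936543574429 [ 0.73110729 -0.39189895  0.55465308]
[[ 0.995 -0.101 -0.027  0.56 ]
 [-0.105 -0.962 -0.253 -0.124]
 [ 0.     0.255 -0.967  0.346]
 [ 0.     0.     0.     1.   ]]
```

View pics/w1.png

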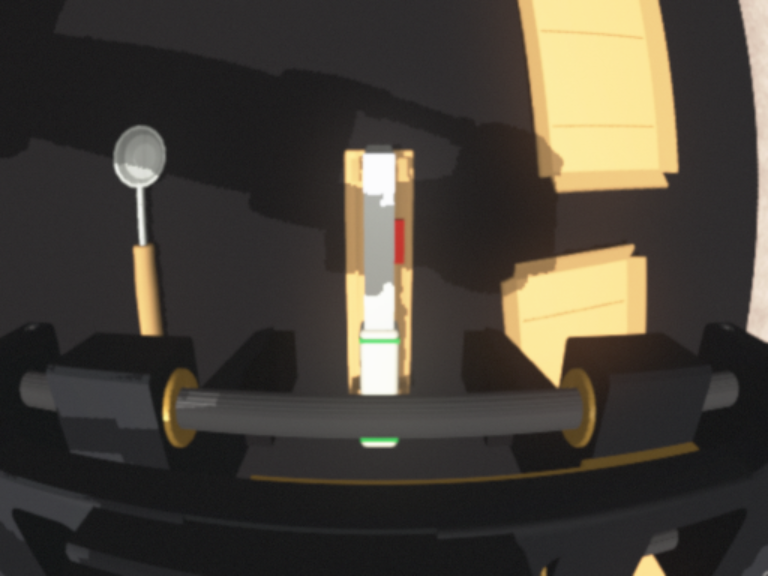

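Run:
```python
from h import *
from rig import bot
c=bot.read_camera("wrist");im=c["color"];hsv=cv2.cvtColor(im,cv2.COLOR_BGR2HSV)
hx=np.array([np.sin(np.radians(5.9)),np.cos(np.radians(5.9))]);hy=np.array([-hx[1],hx[0]])
red=((hsv[...,2]>90)&(hsv[...,1]>130)&((hsv[...,0]<8)|(hsv[...,0]>172))).astype(np.uint8)*255
red[:130]=0;red[190:]=0
ct=max(cv2.findContours(red,0,2)[0],key=cv2.contourArea).reshape(-1,2);print("red bbox",ct.min(0),ct.max(0))
x0,y0=ct.min(0);x1,y1=ct.max(0)
# top face of button at z .050
for uv in((x0,y0-.5),(x1+.5,y0-.5),(x0,y1+.5),(x1+.5,y1+.5)):
    print(uv,np.round(onz(*rayw(c,uv),.050),4))
grey=cv2.GaussianBlur(im,(1,1),0)
sat=hsv[...,1]
for row in (112,120,140,160,180,205,215):
    r=np.where((sat[row]<60)&(hsv[row,:,2]>95))[0];r=r[(r>225)&(r<280)];
    z=.058 if row>222 else .056
    l,rr=r.min()-.5,r.max()+.5
    a=onz(*rayw(c,(l,row)),z);b=onz(*rayw(c,(rr,row)),z);print(row,l,rr,np.round(a,4),np.round(b,4),"mid",np.round((a+b)/2,4),np.linalg.norm(a-b).round(4))
# tip / green band
col=im[90:300,252];
for y in range(94,110):print(y,im[y,252],end=' ')
g=((hsv[...,2]>80)&(sat>120)&(abs(hsv[...,0].astype(int)-65)<15)).astype(np.uint8)*255
for q in cv2.findContours(g,0,2)[0]:
    if cv2.contourArea(q)>5:
        p=q.reshape(-1,2).mean(0);print("green",p,np.round(onz(*rayw(c,p),.058),4))
```

```text
red bbox [263 146] [269 175]
(np.int32(263), np.float64(145.5)) [ 0.5671 -0.159   0.05  ]
(np.float64(269.5), np.float64(145.5)) [ 0.5736 -0.1596  0.05  ]
(np.int32(263), np.float64(175.5)) [ 0.5641 -0.1896  0.05  ]
(np.float64(269.5), np.float64(175.5)) [ 0.5707 -0.1903  0.05  ]
112 241.5 263.5 [ 0.5497 -0.1234  0.056 ] [ 0.5708 -0.1257  0.056 ] mid [ 0.5602 -0.1246  0.056 ] 0.0212
120 241.5 263.5 [ 0.5488 -0.1312  0.056 ] [ 0.57   -0.1334  0.056 ] mid [ 0.5594 -0.1323  0.056 ] 0.0213
140 242.5 262.5 [ 0.5477 -0.1508  0.056 ] [ 0.5671 -0.1528  0.056 ] mid [ 0.5574 -0.1518  0.056 ] 0.0195
160 242.5 262.5 [ 0.5455 -0.1705  0.056 ] [ 0.5651 -0.1726  0.056 ] mid [ 0.5553 -0.1716  0.056 ] 0.0197
180 242.5 262.5 [ 0.5432 -0.1907  0.056 ] [ 0.5631 -0.1928  0.056 ] mid [ 0.5531 -0.1917  0.056 ] 0.02
205 242.5 262.5 [ 0.5402 -0.2168  0.056 ] [ 0.5606 -0.219   0.056 ] mid [ 0.5504 -0.2179  0.056 ] 0.0205
215 241.5 263.5 [ 0.5379 -0.2275  0.056 ] [ 0.5606 -0.2299  0.056 ] mid [ 0.5492 -0.2287  0.056 ] 0.0228
94 [55 55 59] 95 [58 58 62] 96 [75 77 78] 97 [86 90 90] 98 [89 94 95] 99 [90 94 95] 100 [91 94 95] 101 [136 136 136] 102 [223 221 221] 103 [250 248 248] 104 [252 252 252] 105 [253 252 252] 106 [253 252 252] 107 [253 252 252] 108 [253 252 252] 109 [253 252 252] green [251.22222222 293.22222222] [ 0.5376 -0.3245  0.058 ]
```

Run:
```python
from h import *
from rig import bot
s=bot.observe();print(s["tcp_pos"],s["dq"]);move(s,down(6,-1),[.5544,-.1845,.026])
```

```text
[ 0.55400856 -0.18973955  0.20094508] [-0.00084371 -0.0011333   0.00077714  0.00390438 -0.00112749  0.00156508]
turn [ 0.02 -0.01 -0.04] shift cm [-0.02 -0.53 17.49]
```

Emit:
carry_out(
  commands=[
    [[0,0,0],[0,-0.5,3],6],
    [[0,0,0],[0,-0.5,7],6],
    [[0,0,0],[0,-0.5,11],6],
    [[0,0,0],[0,-0.5,14],6],
    [[0,0,0],[0,-0.5,16],6],
    [[0,0,0],[0,-0.5,17.4],6],
    [[0,0,0],[0,-0.5,17.4],6],
    [[0,0,0],[0,-0.5,17.4],6],
  ],
)

```text
t: 2.85
tcp_pos: [0.5562, -0.1837, 0.0278]
ee_rot: [0.0, 0.999, -0.052, 0.001]
ft_force: [-0.5, 0.2, 1.0]
opening: 0.0604
```

Run:
```python
from h import *
from rig import bot
s=bot.observe();print(s["t"],np.round(s["tcp_pos"],4),s["ft_force"]);move(s,down(6,-1),[.5544,-.1845,.026])
c=bot.read_camera("wrist");cv2.imwrite("pics/w2.png",cv2.resize(c["color"],None,fx=1.5,fy=1.5))
```

```text
2.85 [ 0.5562 -0.1837  0.0278] [-0.50312878  0.19476092  0.96365463]
turn [ 0.03 -0.1   0.07] shift cm [-0.17  0.1   0.18]
```

View pics/w2.png

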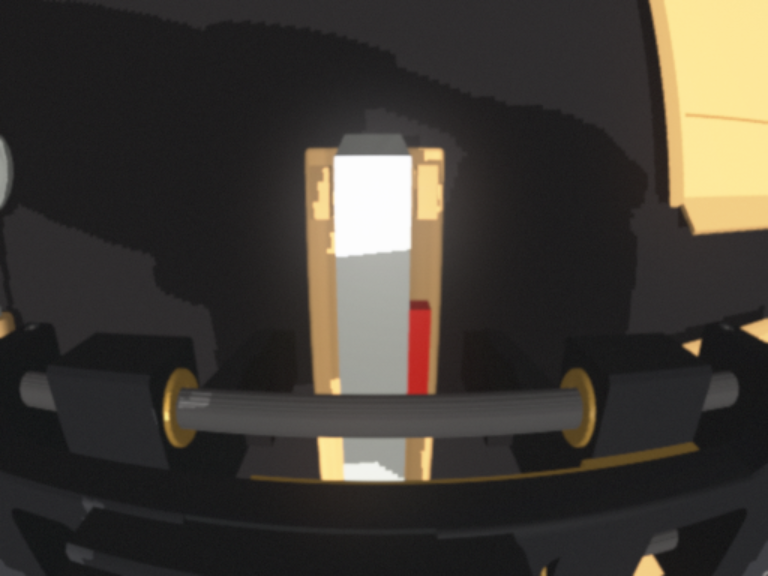

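Run:
```python
from h import *
from rig import bot
c=bot.read_camera("wrist");im=c["color"];hsv=cv2.cvtColor(im,cv2.COLOR_BGR2HSV)
red=((hsv[...,2]>60)&(hsv[...,1]>130)&((hsv[...,0]<8)|(hsv[...,0]>172)))
ys=np.where(red[:,280])[0];print(ys.min(),ys.max())
cols=[im[y,280].tolist() for y in range(196,212)];print(cols)
for v in (200.5,203,206):print(v,np.round(onz(*rayw(c,(280,v)),.050),4))
for row in(110,150,190,225):
    r=np.where((hsv[row,:,1]<60)&(hsv[row,:,2]>95))[0];r=r[(r>215)&(r<285)];l,rr=r.min()-.5,r.max()+.5
    a=onz(*rayw(c,(l,row)),.056);b=onz(*rayw(c,(rr,row)),.056);print(row,l,rr,np.round((a+b)/2,4),np.linalg.norm(a-b).round(4))
# tip edge
print([im[y,248].tolist()[0] for y in range(85,110)])
for v in(89,103):print(np.round(onz(*rayw(c,(248,v)),.056),4))
s=bot.observe();print(s["tcp_pos"])
```

```text
200 262
[[92, 136, 169], [93, 136, 171], [89, 132, 168], [77, 112, 154], [56, 74, 131], [42, 47, 118], [40, 44, 115], [39, 42, 115], [37, 41, 115], [38, 41, 123], [40, 45, 152], [44, 50, 183], [42, 49, 190], [41, 47, 190], [43, 49, 191], [42, 49, 191]]
200.5 [ 0.5704 -0.1573  0.05  ]
203 [ 0.5703 -0.1584  0.05  ]
206 [ 0.5702 -0.1598  0.05  ]
110 221.5 273.5 [ 0.5605 -0.1173  0.056 ] 0.0203
150 221.5 273.5 [ 0.5588 -0.1331  0.056 ] 0.0207
190 223.5 272.5 [ 0.5573 -0.1495  0.056 ] 0.02
225 224.5 271.5 [ 0.5556 -0.1648  0.056 ] 0.0199
[63, 64, 65, 70, 83, 96, 100, 100, 101, 100, 101, 101, 100, 100, 100, 101, 100, 105, 174, 248, 253, 253, 253, 253, 253]
[ 0.5616 -0.1092  0.056 ]
[ 0.561  -0.1147  0.056 ]
[ 0.55640222 -0.1836528   0.02805589]
```

Emit:
carry_out(
  commands=[
    [[0,0,0],[-0.27,0.1,0.2],6],
    [[0,0,0],[-0.27,0.1,0.2],6],
    [[0,0,0],[-0.27,0.1,0.2],2.5],
    [[0,0,0],[-0.27,0.1,0.2],1.5],
    [[0,0,0],[-0.27,0.1,0.2],1.5],
    [[0,0,0],[-0.27,0.1,0.2],1.5],
    [[0,0,0],[-0.27,0.1,0.2],1.5],
  ],
  grip_force=45,
)

```text
t: 3.82
tcp_pos: [0.5526, -0.184, 0.0249]
ee_rot: [0.0, 0.999, -0.052, 0.0]
ft_force: [1.2, -0.4, 1.8]
opening: 0.0193
```

Run:
```python
from h import *
from rig import bot
s=bot.observe();print(s["t"],np.round(s["tcp_pos"],4),s["ft_force"],s["opening"],s["wrist_torque"])
c=bot.read_camera("wrist");cv2.imwrite("pics/w3.png",cv2.resize(c["color"],None,fx=1.5,fy=1.5))
```

```text
3.825 [ 0.5526 -0.184   0.0249] [ 1.23587392 -0.44005653  1.77472527] 0.01933503306415922 [-0.02661837 -0.09535665 -0.04076725]
```

View pics/w3.png

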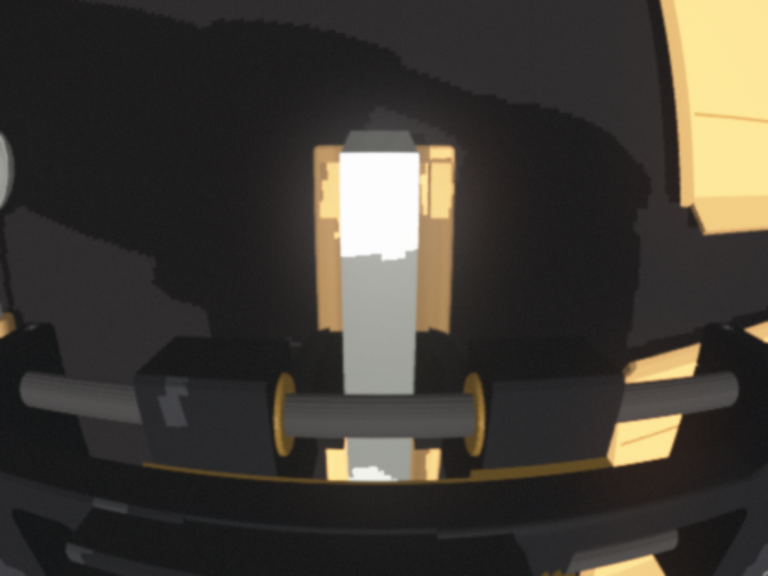

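Emit:
carry_out(
  commands=[
    [[0,0,0],[0,0,-0.5],1.5],
    [[0,0,0],[0,0,-1.5],1.5],
    [[0,0,0],[0,0,-3],1.5],
    [[0,0,0],[0,0,-4.5],1.5],
    [[0,0,0],[0,0,-6],1.5],
    [[0,0,0],[0,0,-6],1.5],
    [[0,0,0],[0,0,-6],1.5],
  ],
)

```text
t: 4.75
tcp_pos: [0.5523, -0.1839, 0.0847]
ee_rot: [-0.0, 0.999, -0.052, -0.0]
ft_force: [-0.8, -0.3, -3.6]
opening: 0.0195
```

Run:
```python
from h import *
from rig import bot
s=bot.observe();print(s["t"],np.round(s["tcp_pos"],4),s["ft_force"],s["opening"],s["wrist_torque"])
c=bot.read_camera("wrist");cv2.imwrite("pics/w4.png",cv2.resize(c["color"],None,fx=1.5,fy=1.5))
c=bot.read_camera("scene");cv2.imwrite("pics/s4.png",cv2.resize(c["color"][140:260,190:320],None,fx=6,fy=5))
```

```text
4.75 [ 0.5523 -0.1839  0.0847] [-0.79334706 -0.27250943 -3.60499183] 0.019462335559199174 [-0.02916465 -0.05231774 -0.00946382]
```

View pics/w4.png

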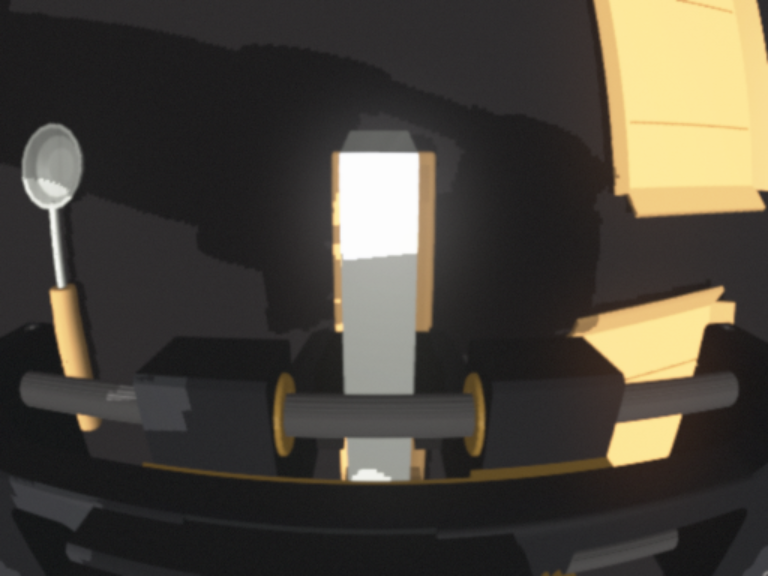

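View pics/s4.png

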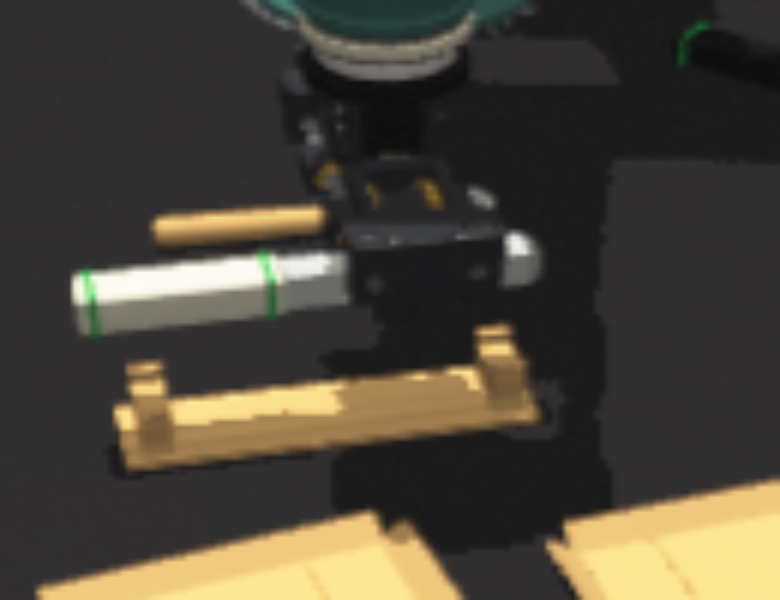

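Run:
```python
from h import *
from rig import bot
s=bot.observe();move(s,down(1.4,-1),[.5217,.0168,.0599])
```

```text
turn [-0.02  0.08 -4.52] shift cm [ -5.06 -19.64   2.42]
```

Emit:
carry_out(
  commands=[
    [[0,0,-0.5],[-0.6,-2,0.2],1.5],
    [[0,0,-1],[-1.5,-6,0.5],1.5],
    [[0,0,-2],[-2.6,-10,1],1.5],
    [[0,0,-3],[-3.6,-14,1.5],1.5],
    [[0,0,-4],[-4.5,-17.5,2],1.5],
    [[0,0,-4.6],[-5.1,-19.6,2.4],1.5],
    [[0,0,-4.6],[-5.1,-19.6,2.4],1.5],
    [[0,0,-4.6],[-5.1,-19.6,2.4],1.5],
    [[0,0,-4.6],[-5.1,-19.6,2.4],1.5],
  ],
)

```text
t: 5.98
tcp_pos: [0.5222, 0.0157, 0.0609]
ee_rot: [0.0, 1.0, -0.012, 0.0]
ft_force: [0.3, -0.5, -3.4]
opening: 0.0193
```

Run:
```python
from h import *
from rig import bot
s=bot.observe();print(s["t"],np.round(s["tcp_pos"],4),s["ft_force"],s["opening"],s["wrist_torque"])
print(np.round(rot(s),3))
c=bot.read_camera("wrist");cv2.imwrite("pics/w5.png",cv2.resize(c["color"],None,fx=1.5,fy=1.5));cv2.imwrite("pics/w5raw.png",c["color"])
c=bot.read_camera("scene");cv2.imwrite("pics/s5.png",cv2.resize(c["color"][130:230,270:440],None,fx=4.6,fy=4.6))
cv2.imwrite("pics/t5.png",cv2.resize(bot.read_camera("top")["color"][150:230,70:260],None,fx=4.2,fy=4.2))
```

```text
5.975 [0.5222 0.0157 0.0609] [ 0.26757477 -0.49386586 -3.41391878] 0.0193285470864399 [-0.06085815 -0.0593539  -0.03523693]
[[ 1.    -0.024  0.   ]
 [-0.024 -1.    -0.   ]
 [ 0.     0.    -1.   ]]
```

View pics/w5.png

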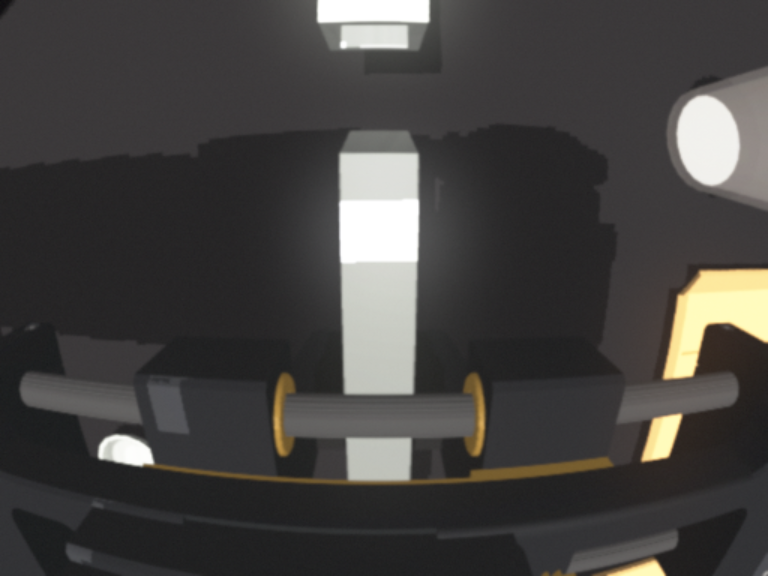

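View pics/s5.png

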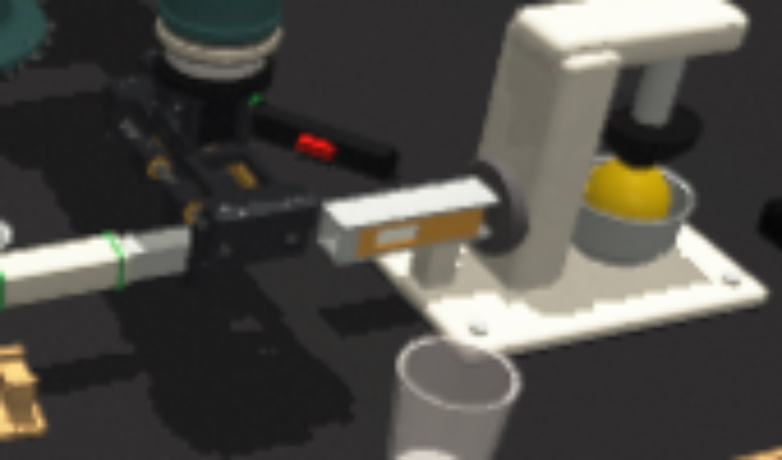

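View pics/t5.png

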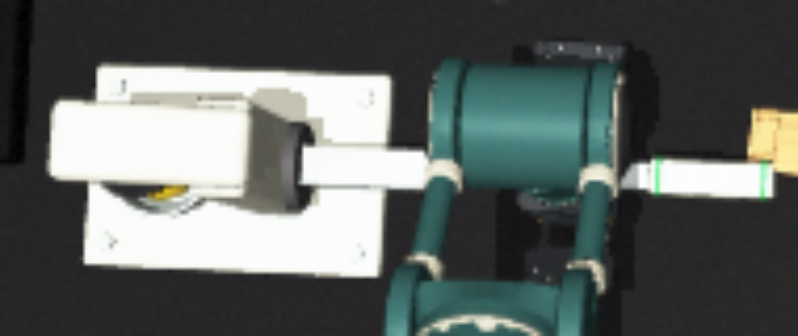

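Run:
```python
from h import *
from rig import bot
c=bot.read_camera("wrist");im=c["color"];g=cv2.cvtColor(im,cv2.COLOR_BGR2GRAY).astype(float);s=bot.observe()
cv2.imwrite("pics/w5z.png",cv2.resize(im[0:110,200:300],None,fx=7,fy=5.4,interpolation=cv2.INTER_NEAREST))
def sub(row,th,lo,hi):
    r=g[row];i=np.where(r[lo:hi]>th)[0]+lo;a,b=i[0],i[-1]
    return a-(r[a]-th)/(r[a]-r[a-1]),b+(r[b]-th)/(r[b]-r[b+1])
Rt=rot(s);P=s["tcp_pos"]
def rep(row,l,r,z,tag):
    a=onz(*rayw(c,(l,row)),z);b=onz(*rayw(c,(r,row)),z);m=(a+b)/2
    print(tag,row,round(l,2),round(r,2),np.round(a,4),np.round(b,4),"mid",np.round(m,4),"w",np.linalg.norm(a-b).round(4),"tool",np.round(Rt.T@(m-P)*1000,1))
for row in range(2,14,3):
    l,r=sub(row,150,190,310);rep(row,l,r,.086,"tube")
zt=P[2]+.0201+.011
for row in (106,115,125,145,165,190,210):
    l,r=sub(row,100,215,290);rep(row,l,r,zt,"bar")
print("col",g[0:40,250].round())
print("tipcol",g[80:110,250].round())
for v in (14.5,15,16):print(np.round(onz(*rayw(c,(250,v)),.086),4))
for v in (101,102,):print(np.round(onz(*rayw(c,(250,v)),zt),4))
```

```text
tube 2 210.74 285.91 [0.5073 0.1286 0.086 ] [0.5379 0.1277 0.086 ] mid [0.5226 0.1281 0.086 ] w 0.0306 tool [  -2.3 -112.5  -25.2]
tube 5 210.58 285.95 [0.5072 0.1272 0.086 ] [0.5378 0.1263 0.086 ] mid [0.5225 0.1268 0.086 ] w 0.0306 tool [  -2.3 -111.1  -25.2]
tube 8 210.54 285.81 [0.5072 0.1258 0.086 ] [0.5377 0.1249 0.086 ] mid [0.5224 0.1254 0.086 ] w 0.0306 tool [  -2.4 -109.7  -25.2]
tube 11 210.62 285.86 [0.5072 0.1245 0.086 ] [0.5377 0.1235 0.086 ] mid [0.5224 0.124  0.086 ] w 0.0305 tool [  -2.3 -108.3  -25.2]
bar 106 225.2 279.31 [0.5128 0.0838 0.0919] [0.5334 0.0833 0.0919] mid [0.5231 0.0836 0.0919] w 0.0206 tool [ -0.7 -67.9 -31.1]
bar 115 225.15 279.28 [0.5127 0.0804 0.0919] [0.5333 0.0798 0.0919] mid [0.523  0.0801 0.0919] w 0.0206 tool [ -0.7 -64.5 -31.1]
bar 125 225.17 279.3 [0.5126 0.0765 0.0919] [0.5332 0.076  0.0919] mid [0.5229 0.0763 0.0919] w 0.0207 tool [ -0.7 -60.6 -31.1]
bar 145 225.03 279.73 [0.5122 0.0688 0.0919] [0.5333 0.0683 0.0919] mid [0.5228 0.0685 0.0919] w 0.0211 tool [ -0.7 -52.9 -31.1]
bar 165 225.21 279.23 [0.512  0.0609 0.0919] [0.533  0.0604 0.0919] mid [0.5225 0.0607 0.0919] w 0.0211 tool [ -0.7 -45.  -31.1]
bar 190 226.41 277.97 [0.512  0.0508 0.0919] [0.5325 0.0503 0.0919] mid [0.5222 0.0505 0.0919] w 0.0205 tool [ -0.7 -34.9 -31.1]
bar 210 227.11 277.31 [0.5119 0.0424 0.0919] [0.5322 0.0419 0.0919] mid [0.522  0.0421 0.0919] w 0.0204 tool [ -0.7 -26.5 -31.1]
col [255. 255. 255. 255. 255. 255. 255. 255. 255. 255. 255. 255. 255. 244.
 169. 142. 180. 218. 225. 225. 225. 225. 225. 225. 225. 225. 224. 224.
 225. 229. 233. 196. 132.  90.  75.  72.  70.  68.  68.  67.]
tipcol [ 66.  65.  67.  66.  67.  67.  79. 102. 114. 116. 116. 115. 113. 114.
 113. 111. 113. 112. 109. 110. 111. 136. 193. 218. 222. 222. 221. 221.
 221. 221.]
[0.5231 0.122  0.086 ]
[0.5231 0.1218 0.086 ]
[0.5231 0.1213 0.086 ]
[0.5223 0.0854 0.0919]
[0.5223 0.085  0.0919]
```

View pics/w5z.png

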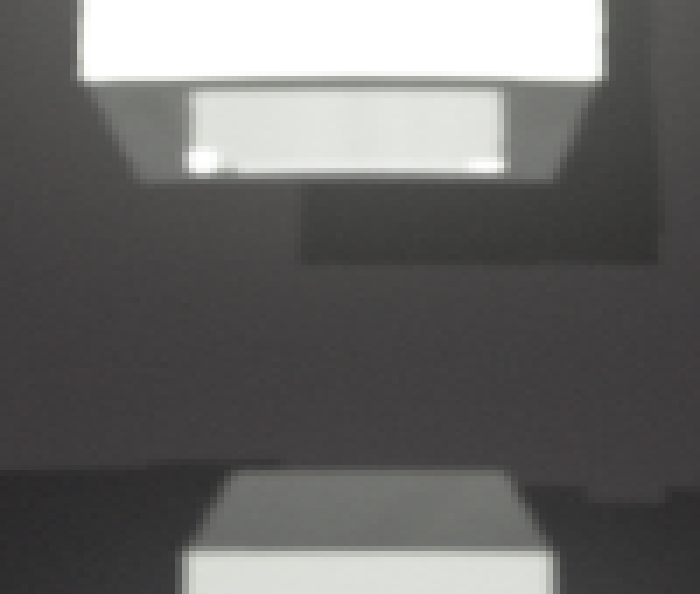

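Emit:
carry_out(
  commands=[
    [[0,0,0],[-0.08,-0.4,0.5],1.5],
    [[0,0,0],[-0.16,-1,1.1],1.5],
    [[0,0,0],[-0.16,-1.4,1.1],1.5],
    [[0,0,0],[-0.16,-1.4,1.1],1.5],
    [[0,0,0],[-0.16,-1.4,1.1],1.5],
    [[0,0,0],[-0.16,-1.4,1.1],1.5],
  ],
)

```text
t: 6.92
tcp_pos: [0.5209, 0.0302, 0.0499]
ee_rot: [0.0, 1.0, -0.012, 0.0]
ft_force: [0.9, 0.6, -2.8]
opening: 0.0196
```

```bash
cat > chk.py <<'E'
from h import *
from rig import bot
import sys
c=bot.read_camera("wrist");im=c["color"];g=cv2.cvtColor(im,cv2.COLOR_BGR2GRAY).astype(float);s=bot.observe()
print(s["t"],np.round(s["tcp_pos"],4),np.round(s["ft_force"],2),np.round(s["wrist_torque"],3),s["opening"],np.round(R.from_matrix(down(1.4,-1).T@rot(s)).as_rotvec(degrees=True),2))
cv2.imwrite(f"pics/{sys.argv[1]}z.png",cv2.resize(im[0:200,180:330],None,fx=4,fy=3,interpolation=cv2.INTER_CUBIC))
cv2.imwrite(f"pics/{sys.argv[1]}s.png",cv2.resize(bot.read_camera("scene")["color"][140:220,270:430],None,fx=4.9,fy=4.9,interpolation=cv2.INTER_CUBIC))
def sub(row,th,lo,hi):
    r=g[row];i=np.where(r[lo:hi]>th)[0]+lo;a,b=i[0],i[-1]
    return a-(r[a]-th)/(r[a]-r[a-1]),b+(r[b]-th)/(r[b]-r[b+1])
Rt=rot(s);P=s["tcp_pos"]
def rep(row,z,th,lo,hi,tag):
    try:
        l,r=sub(row,th,lo,hi);a=onz(*rayw(c,(l,row)),z);b=onz(*rayw(c,(r,row)),z);m=(a+b)/2
        print(tag,row,np.round(m,4),"w",np.linalg.norm(a-b).round(4),"tool mm",np.round(Rt.T@(m-P)*1000,1))
    except Exception as e: print(tag,row,e)
for row in map(int,sys.argv[2].split(',')): rep(row,.086,150,170,330,"tube")
for row in (115,145,165,190): rep(row,P[2]+.0311,100,215,290,"bar")
print(np.round(g[0:70:1,250]).astype(int).tolist())
E
python3 chk.py a6 2,10,20,30
```

```text
6.975 [0.5209 0.0302 0.0499] [-0.09  0.45 -3.98] [-0.051 -0.069  0.053] 0.019443202312373915 [-0.    0.02 -0.07]
tube 2 [0.5228 0.1386 0.086 ] w 0.0305 tool mm [  -0.6 -108.4  -36.1]
tube 10 [0.5227 0.1352 0.086 ] w 0.0306 tool mm [  -0.6 -105.   -36.1]
tube 20 [0.5226 0.1311 0.086 ] w 0.0306 tool mm [  -0.6 -100.9  -36.1]
tube 30 [0.5225 0.1271 0.086 ] w 0.0306 tool mm [ -0.6 -96.9 -36.1]
bar 115 [0.5216 0.0948 0.081 ] w 0.0206 tool mm [ -0.8 -64.6 -31.1]
bar 145 [0.5213 0.0832 0.081 ] w 0.0211 tool mm [ -0.7 -53.  -31.1]
bar 165 [0.5211 0.0753 0.081 ] w 0.021 tool mm [ -0.8 -45.1 -31.1]
bar 190 [0.5209 0.0652 0.081 ] w 0.0205 tool mm [ -0.8 -35.  -31.1]
[255, 255, 255, 255, 255, 255, 255, 255, 255, 255, 255, 255, 255, 255, 255, 255, 255, 255, 255, 255, 255, 255, 255, 255, 255, 255, 255, 255, 255, 255, 255, 255, 255, 255, 255, 255, 255, 255, 255, 255, 249, 185, 171, 215, 229, 230, 231, 230, 230, 230, 230, 230, 233, 244, 247, 186, 105, 85, 82, 80, 80, 77, 79, 76, 74, 74, 75, 81, 82, 83]
```

View pics/a6z.png

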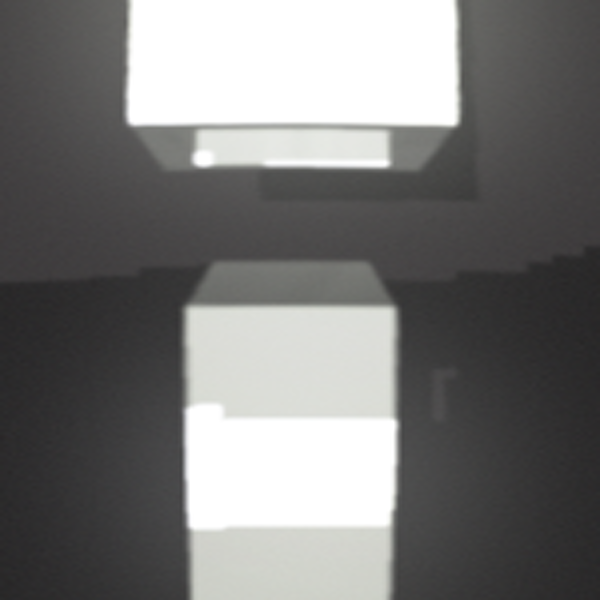

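View pics/a6s.png

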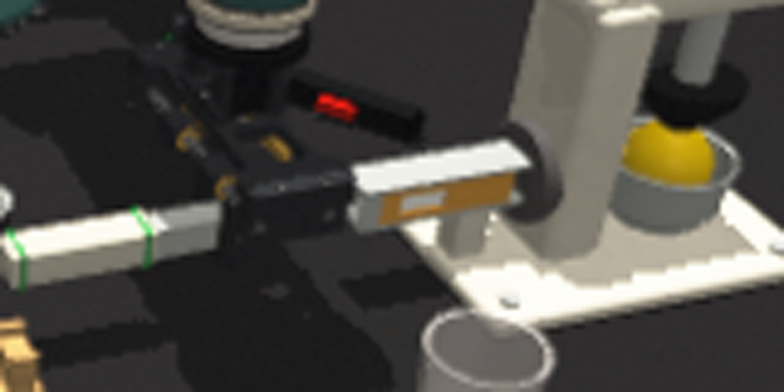

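Emit:
carry_out(
  commands=[
    [[0,0,0],[0,-0.5,0],1.5],
    [[0,0,0],[0,-1.0,0],1.5],
    [[0,0,0],[0,-1.4,0],1.5],
    [[0,0,0],[0,-1.7,0],1.5],
    [[0,0,0],[0,-1.9,0],1.5],
    [[0,0,0],[0,-2.1,0],1.5],
    [[0,0,0],[0,-2.3,0],1.5],
  ],
)

```text
t: 7.9
tcp_pos: [0.5212, 0.0533, 0.0497]
ee_rot: [-0.0, 1.0, -0.012, 0.0]
ft_force: [-0.5, -0.5, -3.5]
opening: 0.0197
```

```bash
python3 chk.py a7 2,20,40,60
```

```text
7.95 [0.5213 0.0535 0.0497] [-0.06  0.84 -3.3 ] [ 0.003 -0.117  0.053] 0.019344249805059513 [ 0.01  0.   -0.07]
tube 2 [0.516  0.1624 0.086 ] w 0.0449 tool mm [  -7.8 -108.7  -36.3]
tube 20 [0.5232 0.1541 0.086 ] w 0.03 tool mm [  -0.4 -100.6  -36.3]
tube 40 [0.523  0.1462 0.086 ] w 0.03 tool mm [ -0.4 -92.7 -36.3]
tube 60 [0.5228 0.1385 0.086 ] w 0.03 tool mm [ -0.4 -85.  -36.3]
bar 115 [0.5219 0.1179 0.0808] w 0.02 tool mm [ -0.9 -64.4 -31.1]
bar 145 [0.5217 0.1063 0.0808] w 0.0205 tool mm [ -0.8 -52.8 -31.1]
bar 165 [0.5215 0.0984 0.0808] w 0.0205 tool mm [ -0.8 -44.9 -31.1]
bar 190 [0.5212 0.0883 0.0808] w 0.0198 tool mm [ -0.8 -34.8 -31.1]
[238, 237, 238, 238, 238, 238, 239, 239, 239, 239, 239, 239, 239, 239, 238, 239, 240, 239, 239, 239, 239, 239, 240, 240, 239, 240, 240, 240, 240, 240, 240, 240, 240, 240, 240, 240, 240, 240, 240, 240, 240, 240, 240, 240, 240, 241, 240, 240, 240, 240, 241, 240, 240, 240, 240, 240, 240, 240, 240, 240, 240, 240, 240, 240, 240, 240, 240, 240, 240, 240]
```

View pics/a7z.png

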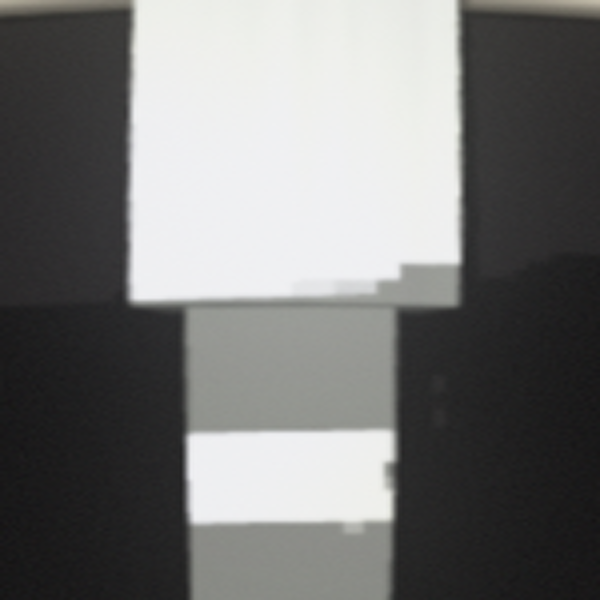

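Emit:
carry_out(
  commands=[
    [[0,0,0],[0.03,-0.3,0],1.5],
    [[0,0,0],[0.03,-0.6,0],1.5],
    [[0,0,0],[0.03,-0.9,0],1.5],
    [[0,0,0],[0.03,-1.2,0],1.5],
    [[0,0,0],[0.03,-1.5,0],1.5],
  ],
)

```text
t: 8.62
tcp_pos: [0.5219, 0.0685, 0.0497]
ee_rot: [0.0, 1.0, -0.012, -0.0]
ft_force: [-0.1, 0.2, -3.7]
opening: 0.0193
```

Emit:
carry_out(
  commands=[
    [[0,0,0],[0,-0.3,0],1.5],
    [[0,0,0],[0,-0.6,0],1.5],
    [[0,0,0],[0,-0.9,0],1.5],
    [[0,0,0],[0,-1.2,0],1.5],
    [[0,0,0],[0,-1.5,0],1.5],
  ],
)

```text
t: 9.25
tcp_pos: [0.5222, 0.0834, 0.0497]
ee_rot: [-0.0, 1.0, -0.012, 0.0]
ft_force: [0.6, -0.6, -3.1]
opening: 0.0191
```

```bash
python3 chk.py a8 60,80,100
```

```text
9.3 [0.5223 0.0837 0.0497] [ 0.12  0.58 -3.31] [-0.001 -0.114 -0.006] 0.019398889577472996 [ 0.01  0.   -0.08]
tube 60 [0.5236 0.1686 0.086 ] w 0.03 tool mm [ -0.6 -84.9 -36.2]
tube 80 [0.5234 0.1611 0.086 ] w 0.03 tool mm [ -0.7 -77.3 -36.3]
tube 100 [0.5228 0.1536 0.086 ] w 0.0292 tool mm [ -1.1 -69.9 -36.3]
bar 115 [nan nan nan] w nan tool mm [nan nan nan]
bar 145 [nan nan nan] w nan tool mm [nan nan nan]
bar 165 [0.5169 0.129  0.0808] w 0.0747 tool mm [ -6.4 -45.1 -31.1]
bar 190 [0.5222 0.1184 0.0808] w 0.0198 tool mm [ -0.8 -34.7 -31.1]
[237, 237, 237, 238, 237, 238, 238, 238, 238, 238, 238, 238, 238, 238, 238, 238, 239, 238, 239, 239, 239, 238, 238, 239, 239, 239, 239, 239, 239, 239, 239, 239, 239, 239, 239, 239, 239, 239, 239, 239, 239, 239, 239, 239, 239, 239, 239, 239, 239, 239, 239, 239, 239, 239, 239, 239, 239, 239, 239, 240, 239, 239, 239, 239, 239, 239, 239, 239, 239, 240]chk.py:10: RuntimeWarning: divide by zero encountered in scalar divide
  return a-(r[a]-th)/(r[a]-r[a-1]),b+(r[b]-th)/(r[b]-r[b+1])
h.py:8: RuntimeWarning: invalid value encountered in divide
  a=a/np.hypot(*a);return T[:3,3],T[:3,:3]@np.r_[np.sin(r)*a,np.cos(r)]
h.py:8: RuntimeWarning: invalid value encountered in sin
  a=a/np.hypot(*a);return T[:3,3],T[:3,:3]@np.r_[np.sin(r)*a,np.cos(r)]
h.py:8: RuntimeWarning: invalid value encountered in cos
  a=a/np.hypot(*a);return T[:3,3],T[:3,:3]@np.r_[np.sin(r)*a,np.cos(r)]
```

View pics/a8z.png

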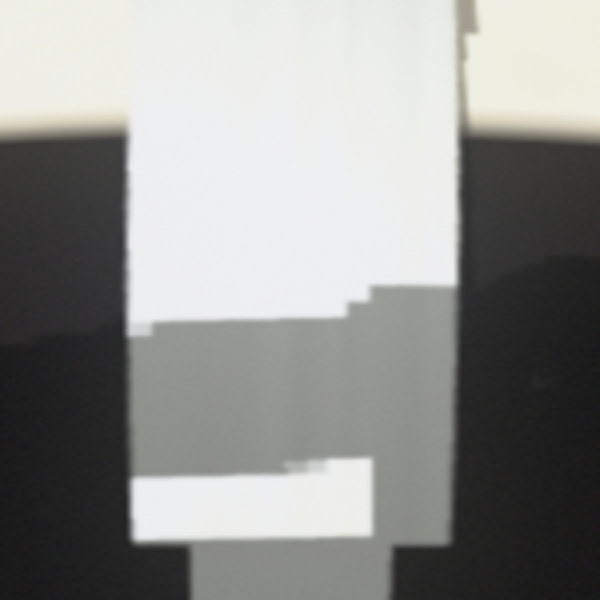

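View pics/a8s.png

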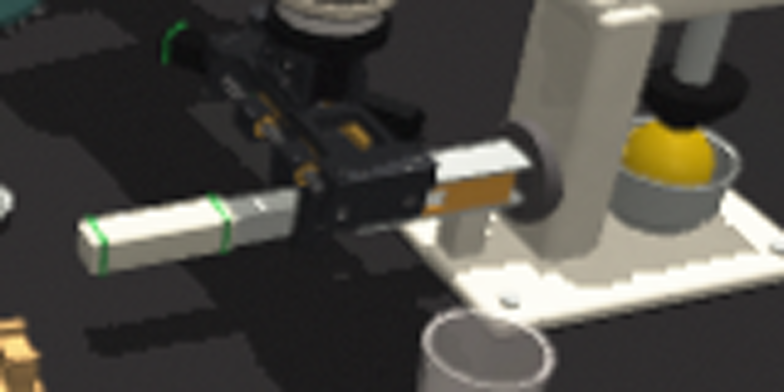

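Run:
```python
from h import *
from rig import bot
c=bot.read_camera("wrist");g=cv2.cvtColor(c["color"],cv2.COLOR_BGR2GRAY)
print(g[172:190,240].tolist(),g[172:190,220].tolist())
for v in(180,181,182):print(v,onz(*rayw(c,(240,v)),.086),onz(*rayw(c,(220,v)),.086))
cv2.imwrite("pics/w8.png",cv2.resize(c["color"],None,fx=1.5,fy=1.5))
```

```text
[238, 238, 238, 238, 238, 237, 234, 218, 163, 139, 138, 138, 137, 139, 138, 138, 138, 138] [238, 238, 238, 238, 238, 238, 237, 235, 218, 151, 88, 49, 39, 38, 38, 40, 37, 37]
180 [0.51776058 0.12392268 0.086     ] [0.5102008  0.12410852 0.086     ]
181 [0.51774785 0.12353635 0.086     ] [0.5101818  0.12372105 0.086     ]
182 [0.51773506 0.12314941 0.086     ] [0.51016268 0.12333296 0.086     ]
```

View pics/w8.png

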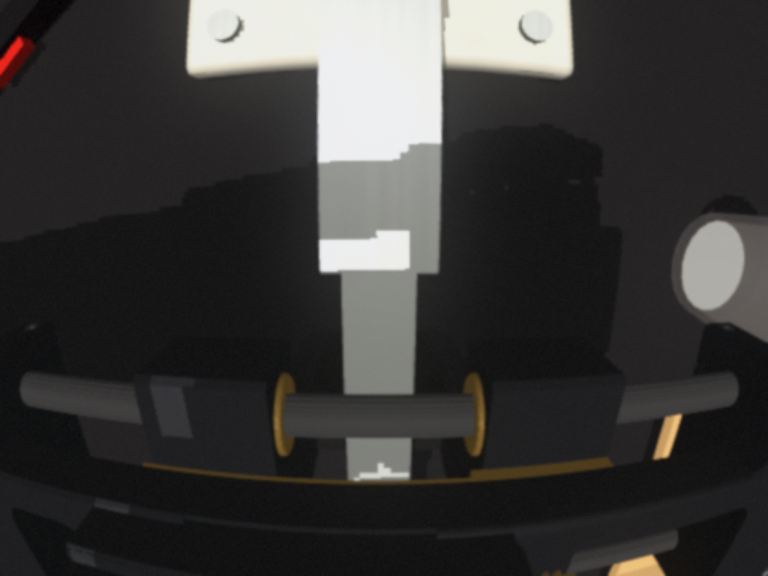

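Emit:
carry_out(
  commands=[
    [[0,0,0],[0,-0.3,0],1.5],
    [[0,0,0],[0,-0.6,0],1.5],
    [[0,0,0],[0,-0.8,0],1.5],
    [[0,0,0],[0,-1.0,0],1.5],
    [[0,0,0],[0,-1.1,0],1.5],
  ],
)

```text
t: 10.02
tcp_pos: [0.5225, 0.0944, 0.0497]
ee_rot: [0.0, 1.0, -0.011, -0.0]
ft_force: [0.4, 0.2, -3.2]
opening: 0.0198
```

Emit:
carry_out(
  commands=[
    [[0,0,0],[0,-0.15,0],1.5],
    [[0,0,0],[0,-0.3,0],1.5],
    [[0,0,0],[0,-0.4,0],1.5],
  ],
)

```text
t: 10.4
tcp_pos: [0.5226, 0.0983, 0.0497]
ee_rot: [-0.0, 1.0, -0.012, 0.0]
ft_force: [-0.2, 0.0, -3.0]
opening: 0.0194
```

Emit:
carry_out(
  commands=[
    [[0,0,0],[0,-0.1,0],1.5],
    [[0,0,0],[0,-0.2,0],1.5],
  ],
)

```text
t: 10.65
tcp_pos: [0.5226, 0.1003, 0.0497]
ee_rot: [0.0, 1.0, -0.012, 0.0]
ft_force: [0.2, 1.0, -2.8]
opening: 0.0196
```

Emit:
carry_out(
  commands=[
    [[0,0,0],[0,-0.1,0],1.5],
    [[0,0,0],[0,-0.2,0],1.5],
  ],
)

```text
t: 10.9
tcp_pos: [0.5226, 0.1023, 0.0497]
ee_rot: [0.0, 1.0, -0.012, -0.0]
ft_force: [0.2, 0.3, -3.1]
opening: 0.0196
```

Emit:
carry_out(
  commands=[
    [[0,0,0],[0,-0.1,0],1.5],
    [[0,0,0],[0,-0.2,0],1.5],
  ],
)

```text
t: 11.15
tcp_pos: [0.5227, 0.1043, 0.0497]
ee_rot: [-0.0, 1.0, -0.012, -0.0]
ft_force: [-0.1, 0.2, -2.9]
opening: 0.0194
```

Emit:
carry_out(
  commands=[
    [[0,0,0],[0,-0.1,0],1.5],
    [[0,0,0],[0,-0.2,0],1.5],
    [[0,0,0],[0,-0.3,0],1.5],
    [[0,0,0],[0,-0.3,0],1.5],
  ],
)

```text
t: 11.65
tcp_pos: [0.5228, 0.1073, 0.0497]
ee_rot: [0.0, 1.0, -0.011, 0.0]
ft_force: [0.4, 0.4, -3.0]
opening: 0.0195
```

Run:
```python
from h import *
from rig import bot
s=bot.observe();print(s["t"],s["tcp_pos"],s["ft_force"],s["wrist_torque"],s["opening"])
c=bot.read_camera("wrist");g=cv2.cvtColor(c["color"],cv2.COLOR_BGR2GRAY)
print(g[215:250,240].tolist(),g[215:250,220].tolist())
for v in(225,230,235,240):print(v,onz(*rayw(c,(220,v)),.086))
cv2.imwrite("pics/w9.png",cv2.resize(c["color"],None,fx=1.5,fy=1.5))
cv2.imwrite("pics/s9.png",cv2.resize(bot.read_camera("scene")["color"][140:220,270:430],None,fx=4.9,fy=4.9,interpolation=cv2.INTER_CUBIC))
```

```text
11.65 [0.52278124 0.10731057 0.04970552] [ 0.39218878  0.40325768 -3.01855725] [-0.02227403 -0.04768919  0.02552398] 0.01954581745694309
[132, 133, 133, 132, 132, 133, 132, 132, 132, 133, 132, 131, 132, 131, 131, 131, 131, 130, 130, 130, 130, 129, 129, 131, 129, 131, 131, 130, 132, 132, 132, 132, 130, 130, 130] [133, 134, 133, 133, 134, 134, 133, 132, 132, 132, 132, 133, 133, 132, 131, 131, 132, 131, 131, 130, 130, 130, 129, 119, 74, 37, 25, 26, 23, 23, 25, 26, 26, 27, 23]
225 [0.50975364 0.12968372 0.086     ]
230 [0.50962449 0.12753916 0.086     ]
235 [0.50949103 0.12536402 0.086     ]
240 [0.50935309 0.12315638 0.086     ]
```

View pics/w9.png

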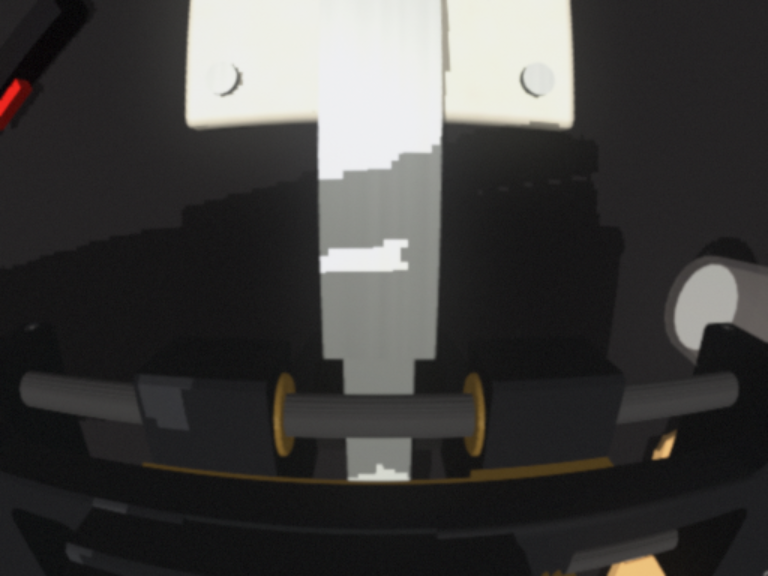

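View pics/s9.png

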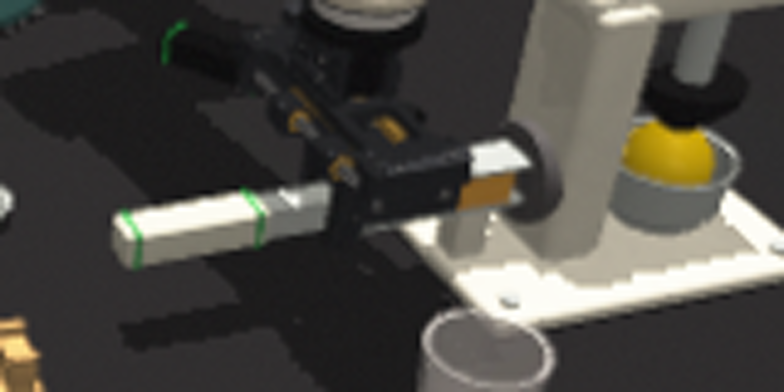

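Emit:
carry_out(
  commands=[
    [[0,0,0],[0,0,0],2.5],
    [[0,0,0],[0,0,0],4.5],
    [[0,0,0],[0,0,0],5],
    [[0,0,0],[0,0,0],5],
    [[0,0,0],[0,0,0],5],
  ],
)

```text
t: 12.38
tcp_pos: [0.5229, 0.1072, 0.0498]
ee_rot: [-0.0, 1.0, -0.012, 0.0]
ft_force: [0.0, 0.5, 0.1]
opening: 0.0502
```

Emit:
carry_out(
  commands=[
    [[0,0,0],[0,1,0],5],
    [[0,0,0],[0,3,0],5],
    [[0,0,0],[0,5,0],5],
    [[0,0,0],[0,7,0],5],
    [[0,0,0],[0,9,0],5],
    [[0,0,0],[0,9.9,0],5],
    [[0,0,0],[0,9.9,0],5],
    [[0,0,0],[0,9.9,0],5],
  ],
)

```text
t: 13.38
tcp_pos: [0.5204, 0.0084, 0.0497]
ee_rot: [-0.0, 1.0, -0.012, -0.0]
ft_force: [-0.0, 0.5, -0.3]
opening: 0.0502
```

Run:
```python
from h import *
from rig import bot
s=bot.observe();print(s["t"],s["tcp_pos"],s["ft_force"],s["wrist_torque"],s["opening"])
c=bot.read_camera("wrist")
cv2.imwrite("pics/w10.png",cv2.resize(c["color"],None,fx=1.5,fy=1.5))
cv2.imwrite("pics/s10.png",cv2.resize(bot.read_camera("scene")["color"][140:220,270:430],None,fx=4.9,fy=4.9,interpolation=cv2.INTER_CUBIC))
```

```text
13.375 [0.52042589 0.00836421 0.049687  ] [-0.03738631  0.4564704  -0.34594487] [-0.02458723 -0.09332106  0.04966322] 0.05018812176994683
```

View pics/w10.png

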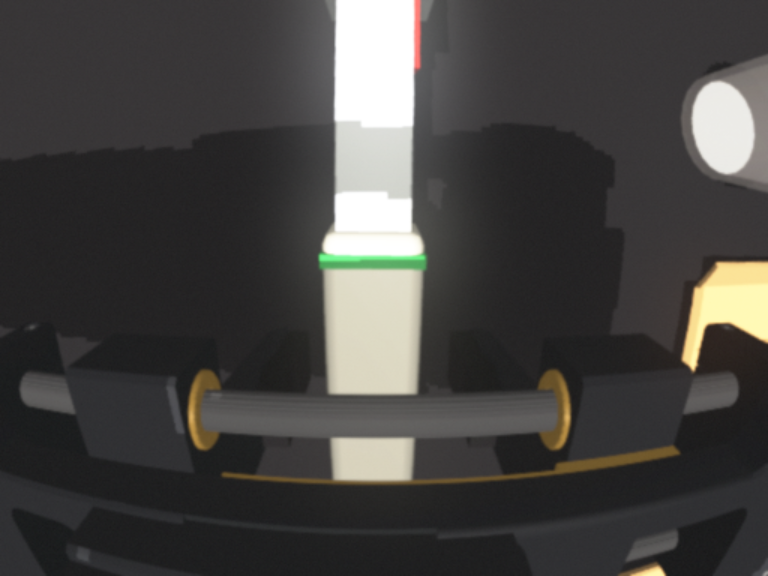

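View pics/s10.png

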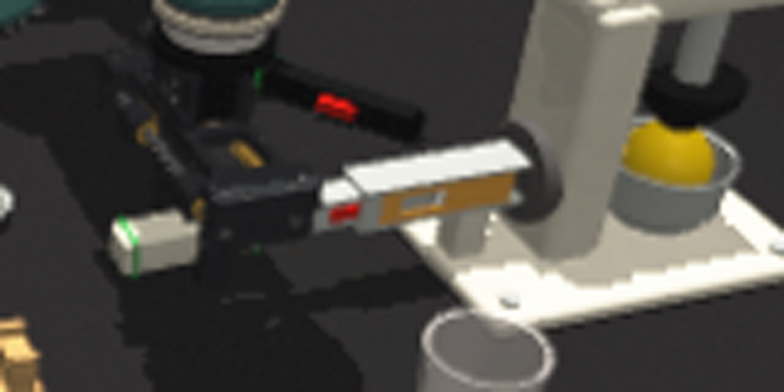

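Run:
```python
from h import *
from rig import bot
from scipy.optimize import brentq
c=bot.read_camera("wrist");im=c["color"].astype(float);g=cv2.cvtColor(c["color"],cv2.COLOR_BGR2GRAY).astype(float);s=bot.observe()
def edges(row,lo,hi):
    r=cv2.GaussianBlur(g,(3,3),0)[row];m=r[(lo+hi)//2-8:(lo+hi)//2+8].mean()
    def cross(rng,out):
        b=np.median([r[i] for i in out]);th=(m+b)/2
        for i in rng:
            j=i-1 if rng.step<0 else i+1
            if (r[i]>=th)!=(r[j]>=th): return i+(r[i]-th)/(r[i]-r[j])*(j-i)
    mid=(lo+hi)//2
    return cross(range(mid,lo-6,-1),range(lo-10,lo-6)),cross(range(mid,hi+6),range(hi+6,hi+10))
for row in (60,90,100,110,120,135,145):
    l,r=edges(row,223,275)
    f=lambda z:np.linalg.norm(onz(*rayw(c,(l,row)),z)-onz(*rayw(c,(r,row)),z))-.020
    z=brentq(f,.02,.15);m=(onz(*rayw(c,(l,row)),z)+onz(*rayw(c,(r,row)),z))/2;print("bar",row,round(l,2),round(r,2),np.round(m,4))
for row in (182,190,200,210,220,230,240,245):
    l,r=edges(row,216,281)
    f=lambda z:np.linalg.norm(onz(*rayw(c,(l,row)),z)-onz(*rayw(c,(r,row)),z))-.028
    z=brentq(f,.02,.15);m=(onz(*rayw(c,(l,row)),z)+onz(*rayw(c,(r,row)),z))/2;print("grip",row,round(l,2),round(r,2),np.round(m,4))
```

```text
bar 60 222.66 275.83 [0.5205 0.0945 0.0815]
bar 90 223.18 274.76 [0.5201 0.0831 0.078 ]
bar 100 223.07 274.62 [0.52   0.0791 0.0782]
bar 110 222.89 274.41 [0.5198 0.0752 0.0784]
bar 120 223.06 274.31 [0.5197 0.0713 0.0781]
bar 135 222.49 274.5 [0.5195 0.0655 0.0805]
bar 145 222.68 274.24 [0.5194 0.0616 0.0801]
grip 182 215.78 280.83 [0.5188 0.0446 0.0709]
grip 190 215.95 280.61 [0.5187 0.0411 0.071 ]
grip 200 216.23 280.13 [0.5185 0.0365 0.0707]
grip 210 216.58 279.76 [0.5184 0.0318 0.0706]
grip 220 216.89 279.31 [0.5182 0.027  0.0704]
grip 230 217.24 278.82 [0.518  0.0221 0.0703]
grip 240 217.55 278.46 [0.5179 0.0172 0.0705]
grip 245 217.85 278.14 [0.5178 0.0144 0.0701]
```

Emit:
carry_out(
  commands=[
    [[0,0,0],[0,0,0.4],4],
    [[0,0,0],[0,0,0.4],3.2],
    [[0,0,0],[0,0,0.4],2.6],
    [[0,0,0],[0,0,0.4],2.2],
    [[0,0,0],[0,0,0.4],2.2],
    [[0,0,0],[0,0,0.4],2.2],
  ],
  grip_force=15,
)

```text
t: 14.28
tcp_pos: [0.52, 0.0084, 0.0455]
ee_rot: [-0.0, 1.0, -0.012, -0.0]
ft_force: [-2.7, 1.8, -1.0]
opening: 0.0279
```

Run:
```python
from h import *
from rig import bot
s=bot.observe();print(s["t"],s["tcp_pos"],s["ft_force"],s["wrist_torque"],s["opening"])
```

```text
14.275 [0.51998921 0.00839197 0.04547905] [-2.68658207  1.81429107 -0.97343817] [ 0.13601507  0.17897698 -0.06060142] 0.02794923767975982
```

Emit:
carry_out(
  commands=[
    [[-0.5,0,0],[0,0,0],2.2],
    [[-0.8,0,0],[0,0,-0.1],2.2],
    [[-1.2,0,0],[0,0,-0.2],2.2],
    [[-1.2,0,0],[0,0,-0.2],2.2],
  ],
)

```text
t: 14.78
tcp_pos: [0.5204, 0.0081, 0.0477]
ee_rot: [0.011, 1.0, -0.011, -0.0]
ft_force: [-1.5, -1.6, -0.5]
opening: 0.0279
```

Run:
```python
from h import *
from rig import bot
s=bot.observe();print(s["t"],s["tcp_pos"],s["ft_force"],s["wrist_torque"],s["opening"])
```

```text
14.775 [0.52038977 0.00808102 0.04774865] [-1.52009118 -1.59245838 -0.49874209] [-0.23698974  0.21308985  0.10356484] 0.02790521205442269
```

Emit:
carry_out(
  commands=[
    [[-0.3,0,0],[0,0,-0.1],2.2],
    [[-0.6,0,0],[0,0,-0.15],2.2],
    [[-0.6,0,0],[0,0,-0.2],2.2],
    [[-0.6,0,0],[0,0,-0.2],2.2],
  ],
)

```text
t: 15.28
tcp_pos: [0.5204, 0.0082, 0.0497]
ee_rot: [0.016, 1.0, -0.011, -0.0]
ft_force: [-2.3, -1.8, -1.2]
opening: 0.0277
```

```bash
cat > st.py <<'E'
from h import *
from rig import bot
s=bot.observe();print(s["t"],np.round(s["tcp_pos"],4),np.round(s["ft_force"],2),np.round(s["wrist_torque"],3),round(s["opening"],4),np.round(R.from_matrix(down(1.4,-1).T@rot(s)).as_rotvec(degrees=True),2))
E
python3 st.py
python3 - <<'E'
from h import *
from rig import bot
c=bot.read_camera("wrist")
cv2.imwrite("pics/w11.png",cv2.resize(c["color"],None,fx=1.5,fy=1.5))
c=bot.read_camera("scene")
cv2.imwrite("pics/s11.png",cv2.resize(c["color"][140:220,270:430],None,fx=4.9,fy=4.9,interpolation=cv2.INTER_CUBIC))
E
```

```text
15.275 [0.5204 0.0082 0.0497] [-2.27 -1.77 -1.17] [-0.331  0.304  0.136] 0.0277 [-1.81 -0.01 -0.08]
```

View pics/w11.png

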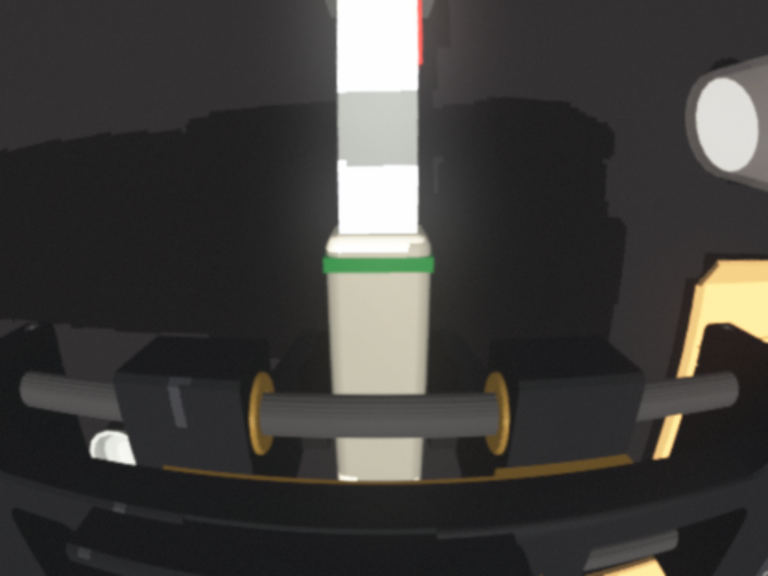

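View pics/s11.png

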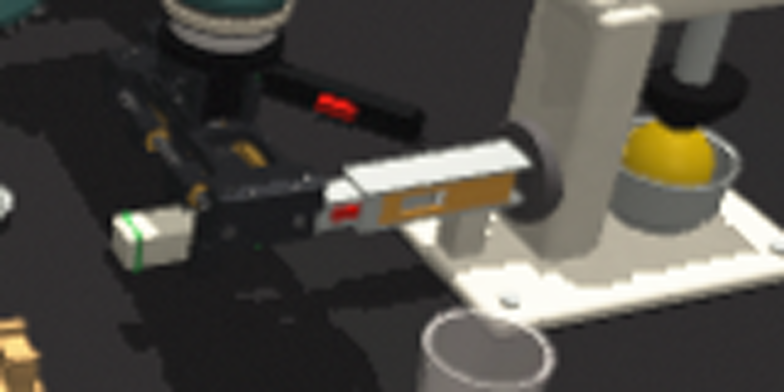

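```bash
cat > tilt.py <<'E'
from h import *
from rig import bot
from scipy.optimize import brentq
c=bot.read_camera("wrist");g=cv2.GaussianBlur(cv2.cvtColor(c["color"],cv2.COLOR_BGR2GRAY).astype(float),(3,3),0)
def edges(row,lo,hi):
    r=g[row];mid=(lo+hi)//2;m=r[mid-8:mid+8].mean()
    def cross(rng,out):
        th=(m+np.median(r[list(out)]))/2
        for i in rng:
            j=i+rng.step
            if (r[i]>=th)!=(r[j]>=th): return i+(r[i]-th)/(r[i]-r[j])*(j-i)
    return cross(range(mid,lo-6,-1),range(lo-10,lo-6)),cross(range(mid,hi+6),range(hi+6,hi+10))
def run(rows,lo,hi,W,tag):
    A=[]
    for row in rows:
        try:
            l,r=edges(row,lo,hi);f=lambda z:np.linalg.norm(onz(*rayw(c,(l,row)),z)-onz(*rayw(c,(r,row)),z))-W
            z=brentq(f,.02,.15);A.append((onz(*rayw(c,(l,row)),z)+onz(*rayw(c,(r,row)),z))/2)
        except Exception as e: pass
    A=np.array(A);p=np.polyfit(A[:,1],A[:,2],1);q=np.polyfit(A[:,1],A[:,0],1)
    print(tag,len(A),"y",A[:,1].min().round(4),A[:,1].max().round(4),"z mean",A[:,2].mean().round(4),"zslope",p[0].round(4),"x mean",A[:,0].mean().round(4),"xslope",q[0].round(4))
run(range(20,150,5),223,278,.020,"bar");run(range(185,250,3),217,285,.028,"grip")
E
python3 tilt.py
```

```text
bar 26 y 0.0626 0.1096 z mean 0.0816 zslope 0.0357 x mean 0.5211 xslope 0.0226
grip 22 y 0.0154 0.0447 z mean 0.0743 zslope -0.019 x mean 0.52 xslope 0.0191
```

Emit:
carry_out(
  commands=[
    [[0,0,0],[0,-0.15,0],2.2],
    [[0,0,0],[0,-0.3,-0.01],2.2],
    [[0,0,0],[0,-0.45,-0.01],2.2],
    [[0,0,0],[0,-0.6,-0.02],2.2],
  ],
)

```text
t: 15.92
tcp_pos: [0.5206, 0.0144, 0.0497]
ee_rot: [0.016, 1.0, -0.011, -0.0]
ft_force: [-2.4, -2.0, -0.5]
opening: 0.0277
```

```bash
python3 st.py;python3 tilt.py
```

```text
15.925 [0.5206 0.0144 0.0497] [-2.39 -2.04 -0.54] [-0.414  0.3    0.158] 0.0277 [-1.8  -0.01 -0.08]
bar 26 y 0.0689 0.1157 z mean 0.082 zslope 0.0497 x mean 0.5213 xslope 0.0223
grip 22 y 0.0217 0.0509 z mean 0.0744 zslope -0.0167 x mean 0.5202 xslope 0.0191
```

Emit:
carry_out(
  commands=[
    [[0,0,0],[0,-0.15,-0.02],2.2],
    [[0,0,0],[0,-0.3,-0.04],2.2],
    [[0,0,0],[0,-0.45,-0.06],2.2],
    [[0,0,0],[0,-0.6,-0.07],2.2],
    [[0,0,0],[0,-0.8,-0.08],2.2],
  ],
)

```text
t: 16.6
tcp_pos: [0.5207, 0.0224, 0.0502]
ee_rot: [0.016, 1.0, -0.012, -0.0]
ft_force: [-2.7, -2.0, -2.1]
opening: 0.0278
```

```bash
python3 st.py;python3 tilt.py
```

```text
16.6 [0.5207 0.0224 0.0502] [-2.71 -2.02 -2.11] [-0.399  0.356  0.119] 0.0278 [-1.8  -0.01 -0.07]
bar 26 y 0.0768 0.1359 z mean 0.0801 zslope -0.22 x mean 0.5214 xslope 0.0118
grip 22 y 0.0296 0.0589 z mean 0.0747 zslope -0.0265 x mean 0.5203 xslope 0.0196
```

Emit:
carry_out(
  commands=[
    [[0,0,0],[0,-0.2,0],2.2],
    [[0,0,0],[0,-0.4,-0.01],2.2],
    [[0,0,0],[0,-0.6,-0.02],2.2],
    [[0,0,0],[0,-0.8,-0.02],2.2],
  ],
)

```text
t: 17.15
tcp_pos: [0.521, 0.0305, 0.0502]
ee_rot: [0.016, 1.0, -0.012, -0.0]
ft_force: [-3.4, -1.6, -1.7]
opening: 0.0274
```

Emit:
carry_out(
  commands=[
    [[0,0,0],[0,-0.2,0],2.2],
    [[0,0,0],[0,-0.4,-0.01],2.2],
    [[0,0,0],[0,-0.6,-0.02],2.2],
    [[0,0,0],[0,-0.8,-0.02],2.2],
  ],
)

```text
t: 17.65
tcp_pos: [0.5212, 0.0385, 0.0502]
ee_rot: [0.016, 1.0, -0.012, -0.0]
ft_force: [-3.5, -1.5, -2.9]
opening: 0.0278
```

```bash
python3 st.py
python3 - <<'E'
from h import *
from rig import bot
c=bot.read_camera("wrist")
cv2.imwrite("pics/w12.png",cv2.resize(c["color"],None,fx=1.5,fy=1.5))
c=bot.read_camera("scene")
cv2.imwrite("pics/s12.png",cv2.resize(c["color"][140:220,270:430],None,fx=4.9,fy=4.9,interpolation=cv2.INTER_CUBIC))
E
```

```text
17.65 [0.5212 0.0385 0.0502] [-3.47 -1.53 -2.94] [-0.427  0.293  0.128] 0.0278 [-1.8   0.   -0.08]
```

View pics/s12.png

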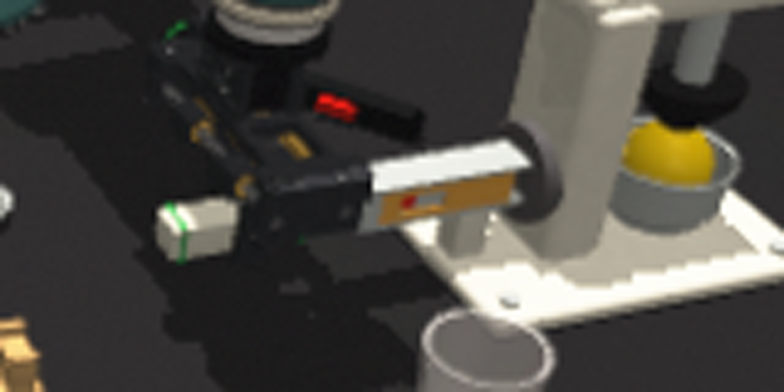

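View pics/w12.png

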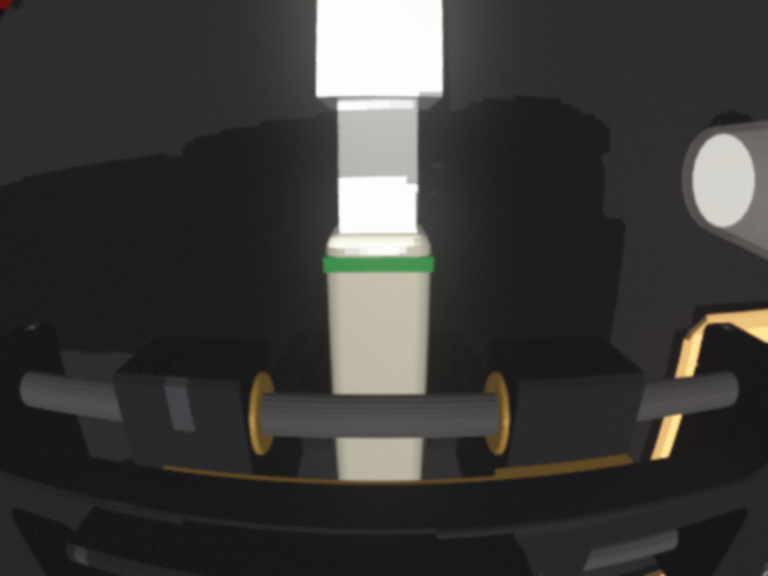

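Emit:
carry_out(
  commands=[
    [[0,0,0],[0,-0.2,0],2.2],
    [[0,0,0],[0,-0.4,-0.01],2.2],
    [[0,0,0],[0,-0.6,-0.02],2.2],
    [[0,0,0],[0,-0.8,-0.02],2.2],
  ],
)

```text
t: 18.25
tcp_pos: [0.5214, 0.0464, 0.0501]
ee_rot: [0.016, 1.0, -0.012, -0.0]
ft_force: [-2.7, -1.7, -1.7]
opening: 0.0277
```

Emit:
carry_out(
  commands=[
    [[0,0,0],[0,-0.15,0],2.2],
    [[0,0,0],[0,-0.3,-0.01],2.2],
    [[0,0,0],[0,-0.4,-0.01],2.2],
  ],
)

```text
t: 18.62
tcp_pos: [0.5215, 0.0504, 0.0501]
ee_rot: [0.016, 1.0, -0.012, -0.0]
ft_force: [-3.0, -1.6, -2.0]
opening: 0.0275
```

```bash
cat > sc.py <<'E'
from h import *
from rig import bot
import sys
c=bot.read_camera("scene");im=c["color"]
cv2.imwrite(f"pics/{sys.argv[1]}.png",cv2.resize(im[155:205,330:390],None,fx=12,fy=12,interpolation=cv2.INTER_CUBIC))
E
python3 st.py; python3 sc.py s13
```

```text
18.625 [0.5215 0.0504 0.0501] [-3.05 -1.65 -2.03] [-0.373  0.413  0.108] 0.0275 [-1.8   0.01 -0.08]
```

View pics/s13.png

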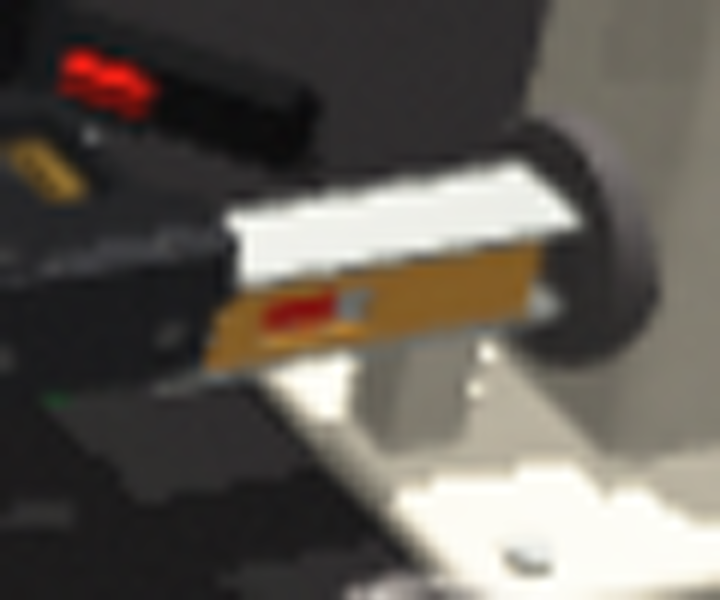

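Emit:
carry_out(
  commands=[
    [[0,0,0],[0,-0.15,0],2.2],
    [[0,0,0],[0,-0.3,-0.01],2.2],
    [[0,0,0],[0,-0.4,-0.01],2.2],
    [[0,0,0],[0,-0.5,-0.02],2.2],
  ],
)

```text
t: 19.18
tcp_pos: [0.5216, 0.0554, 0.0501]
ee_rot: [0.016, 1.0, -0.012, -0.0]
ft_force: [0.2, -0.3, -3.2]
opening: 0.0279
```

Emit:
carry_out(
  commands=[
    [[0,0,0],[0,-0.1,0],2.2],
    [[0,0,0],[0,-0.1,0],2.2],
  ],
)

```text
t: 19.42
tcp_pos: [0.5226, 0.0568, 0.0506]
ee_rot: [0.015, 1.0, -0.012, 0.001]
ft_force: [-0.2, -0.2, -1.8]
opening: 0.0277
```

```bash
python3 st.py; python3 sc.py s14
```

```text
19.425 [0.5226 0.0568 0.0506] [-0.21 -0.17 -1.81] [-0.128 -0.124 -0.016] 0.0277 [-1.76  0.12 -0.07]
```

View pics/s14.png

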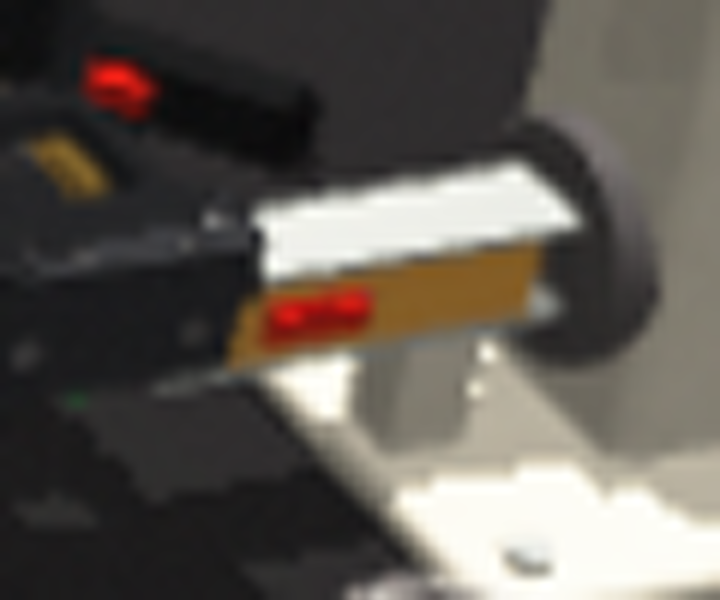

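```bash
python3 - <<'E'
from h import *
from rig import bot
c=bot.read_camera("wrist");cv2.imwrite("pics/w14.png",cv2.resize(c["color"],None,fx=1.5,fy=1.5))
E
python3 st.py
```

```text
19.525 [0.5224 0.0566 0.0505] [ 0.56 -0.13 -2.06] [-0.098 -0.109 -0.009] 0.0282 [-1.77  0.09 -0.07]
```

View pics/w14.png

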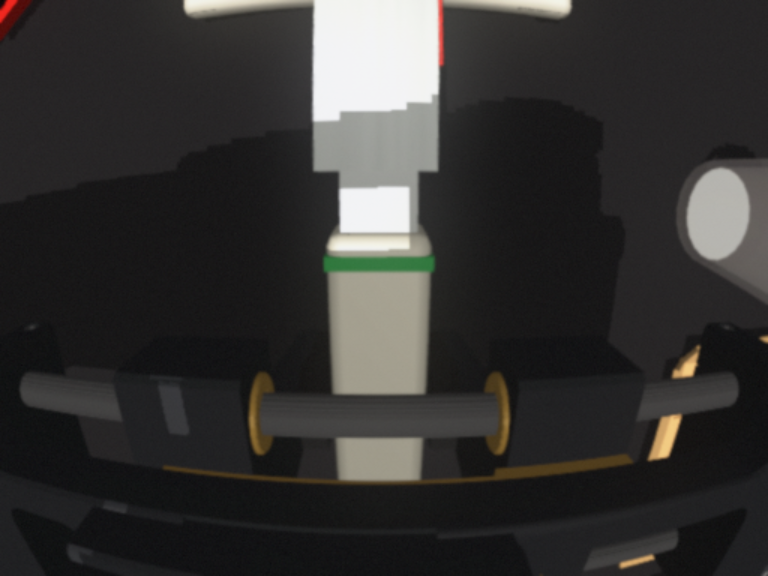

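Emit:
carry_out(
  commands=[
    [[0,0,0],[0,-0.1,0],2.2],
    [[0,0,0],[0,-0.1,0],2.2],
  ],
)

```text
t: 19.77
tcp_pos: [0.5219, 0.0575, 0.0502]
ee_rot: [0.016, 1.0, -0.012, 0.0]
ft_force: [1.0, 0.2, -2.1]
opening: 0.0275
```

Emit:
carry_out(
  commands=[
    [[0,0,0],[0,0,0],3],
    [[0,0,0],[0,0,0],4.5],
    [[0,0,0],[0,0,0],5.5],
    [[0,0,0],[0,0,0],5.5],
    [[0,0,0],[0,0,0],5.5],
    [[0,0,0],[0,0,-1],5.5],
    [[0,0,0],[0,0,-4],5.5],
    [[0,0,0],[0,2,-8],5.5],
    [[0,0,0],[0,5,-12],5.5],
    [[0,0,0],[0,8,-16],5.5],
    [[0,0,0],[0,8,-16],5.5],
    [[0,0,0],[0,8,-16],5.5],
    [[0,0,0],[0,8,-16],5.5],
  ],
)

```text
t: 21.4
tcp_pos: [0.5187, -0.0169, 0.2107]
ee_rot: [0.016, 1.0, -0.011, -0.002]
ft_force: [-0.8, 0.5, 0.1]
opening: 0.0548
```

```bash
python3 st.py
python3 - <<'E'
from h import *
from rig import bot
c=bot.read_camera("wrist");cv2.imwrite("pics/w15.png",cv2.resize(c["color"],None,fx=1.5,fy=1.5))
c=bot.read_camera("scene");cv2.imwrite("pics/s15.png",cv2.resize(c["color"][140:220,280:400],None,fx=6.5,fy=6.5,interpolation=cv2.INTER_CUBIC));cv2.imwrite("pics/s15f.png",c["color"])
E
```

```text
21.4 [ 0.5187 -0.0169  0.2107] [-0.76  0.52  0.14] [-0.065 -0.078 -0.004] 0.0548 [-1.78 -0.18 -0.12]
```

View pics/s15.png

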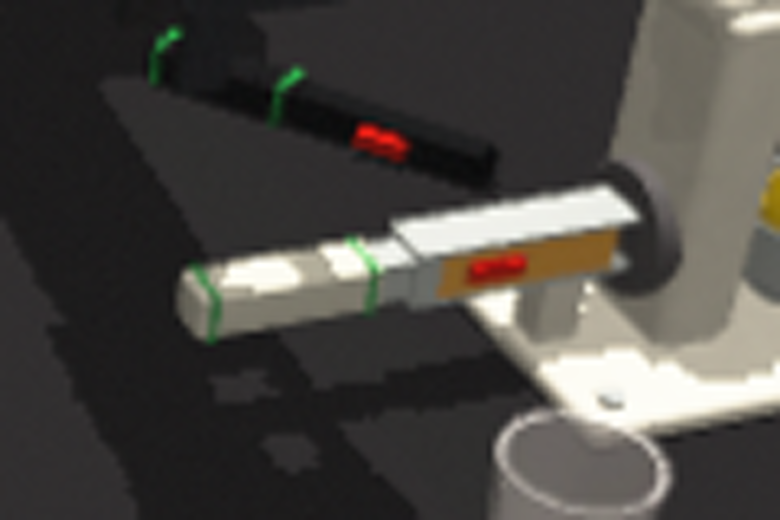

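View pics/w15.png

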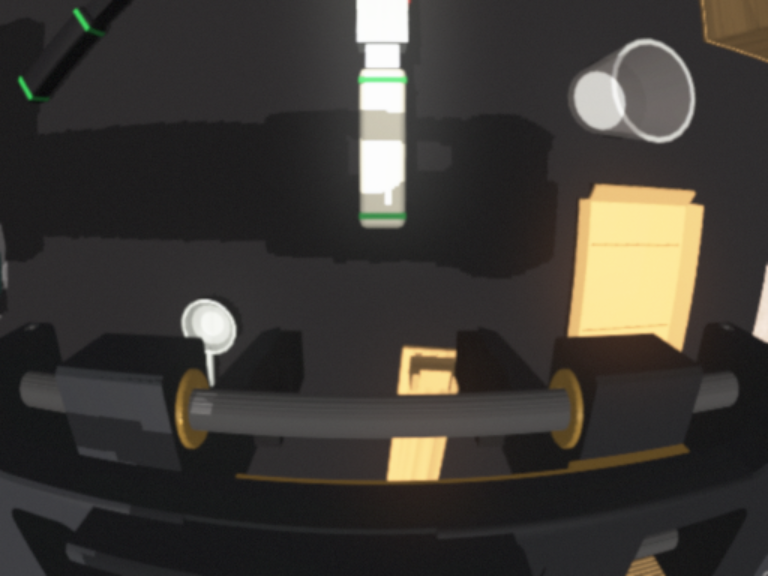

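View pics/s15f.png

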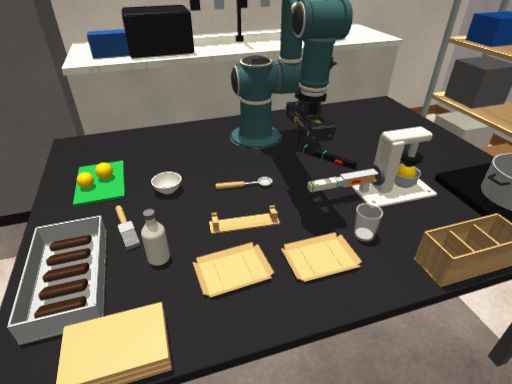

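```bash
python3 -c "
from rig import bot
print(bot.observe()['dq']);print(bot.finish_job())"
```

```text
[-0.00024773  0.00046518 -0.00531353 -0.0002738   0.00135861 -0.00090266]
the job is handed in; nothing more can be done
None
```

The lever handle is in the press socket with its button out through the window. I let go, moved the gripper clear and handed the job in at about 21.4 s. No verdict was reported, so what follows rests on my own checks.

**What I did**
- **Insertion:** I pinched the rear half of the button at 45 N; the jaw opening read about 19.5 mm, i.e. flush. I lifted the handle straight up and lined it up with the socket using the wrist camera. I slid it in until the plug tip was about 59 mm inside the mouth, feeling under 2 N of push.
- **Sliding home:** I let go and took the white grip at 15 N. I raised it level by about 4.5 mm and 1.8°, then slid it in against about 2 N of drag. The drag then fell away and the button showed bright red and filled the window.

**Last checks**
- **Position:** The handle origin is about 43 mm inside the mouth. That is worked out from the arm's travel and the camera-measured mouth, so allow about 2 mm.
- **Surroundings:** After release the handle stayed put and looked level. The gripper is clear above it, and nothing else on the counter looks moved in the final picture.
- **Weaker checks:** My camera-based slope measurement during the slide was noisy, so I judged level from the lift and the weight felt. I did not measure the released handle's final tilt numerically.

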